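Fetch the sample case from behind the jars

TASK

On the grey display plinth a long dark wooden sample case stands behind three jars. Clear all three jars to the white side tray, then lay the case on the cork examination mat, centred on it and lengthwise along it, and only then put the jars back on the plinth, each one upright on the very spot where it stood before. Keep the jars upright and the case right way up throughout, and leave the lens, the brass weight and the dropper bottle where they are.

Things in the scene. Friction and masses are not known exactly. Their poses are not given: they have to be found in the camera images.
- tin_center (a point): squat round aluminium tin, diameter 50 mm, height 50 mm, 0.16 kg; loose; the point is its centre, 25 mm above its underside, z up. One of the three jars.
- tall_center (a point): tall slim round amber glass bottle with a pale paper label and a white cap, body diameter 40 mm up to 54 mm, cap diameter 35 mm, total height 70 mm, 0.17 kg; loose; the point is on its axis, 35 mm above its underside, z up. One of the three jars.
- square_center (a point): square white ceramic jar 42 x 42 mm, corners almost sharp, body 48 mm high with a 36 mm square cork stopper on top, total height 60 mm, 0.18 kg; loose; the point is its centre, 30 mm above its underside; x and y are square to its flat sides, z up. One of the three jars.
- case_center (a point): closed dark wooden colour-sample case, a long block 220 mm (its y) by 36 mm (its x) by 40 mm high, 0.35 kg; loose; the point is its centre, 20 mm above its underside, z up. It can only be gripped across its 36 mm width: one finger in front, where the jars stand (10 to 18 mm away), one behind.
- plinth: fixed grey display plinth, a slab 130 mm (its x) by 300 mm (its y), 12 mm thick; origin at the centre of its underside (table height), x pointing away from the robot. Ringed marks for the three jars at its x = -22 mm, y = -96, 0 and +96 mm (which jar stands on which mark differs from start to start; there are about 50 mm between neighbouring jars: mind the spread of open fingers) and the case's place at x = +33 mm, y = 0, long side along y.
- tray: fixed white side tray, outside 310 mm (its x) by 115 mm (its y), rim 14 mm high, wall 5 mm, floor 5 mm thick; origin at the centre of its underside (table height). It takes the three jars in a row along its x, e.g. at x = -96, 0 and +96 mm.
- mat: fixed cork examination mat, 270 mm (its x) by 110 mm (its y), 6 mm thick; origin at the centre of its underside (table height). The case lies flat on it, centred, its 220 mm length along the mat's x (either way round). Tray and mat lie left and right of the plinth, on sides that differ from start to start.
- lens_center (a point): bystander: black round magnifying lens, stands on the table between the robot and the plinth, diameter 42 mm, height 26 mm; the point is its centre, 13 mm up. Not to be moved.
- weight_center (a point): bystander: small brass weight with a knob, stands on the table between the robot and the plinth, diameter 38 mm, height 30 mm; the point is its centre, 15 mm up. Not to be moved.
- dropper_center (a point): bystander: small green glass dropper bottle with black cap, stands on the table some 75 mm or more behind the case's centre line, diameter 32 mm, height 58 mm; the point is its centre, 29 mm up. Not to be moved.

How it is judged:
On the way, in this order (a step that is already met when the one before it is completed fails the run):
1. all three jars stand upright in the side tray, released (x of tin_center in the frame of tray between -0.14 and 0.14 m and y of tin_center in the frame of tray between -0.045 and 0.045 m and z of tin_center in the frame of tray below 0.038 m and angle between each of tin_center, tall_center, square_center's own z axis and vertical below 0.15 rad and x of tall_center in the frame of tray between -0.14 and 0.14 m and y of tall_center in the frame of tray between -0.045 and 0.045 m and z of tall_center in the frame of tray below 0.048 m and x of square_center in the frame of tray between -0.14 and 0.14 m and y of square_center in the frame of tray between -0.045 and 0.045 m and z of square_center in the frame of tray below 0.043 m and contact force between the fingers and tin below 0.05 N and contact force between the fingers and tall below 0.05 N and contact force between the fingers and square below 0.05 N), for 0.2 s.
2. the case lies centred and lengthwise on the mat, released, while the jars are still all in the tray (x of tin_center in the frame of tray between -0.14 and 0.14 m and y of tin_center in the frame of tray between -0.045 and 0.045 m and z of tin_center in the frame of tray below 0.038 m and angle between each of tin_center, tall_center, square_center's own z axis and vertical below 0.15 rad and x of tall_center in the frame of tray between -0.14 and 0.14 m and y of tall_center in the frame of tray between -0.045 and 0.045 m and z of tall_center in the frame of tray below 0.048 m and x of square_center in the frame of tray between -0.14 and 0.14 m and y of square_center in the frame of tray between -0.045 and 0.045 m and z of square_center in the frame of tray below 0.043 m and horizontal distance between case_center and mat below 0.015 m and angle between the y axis of case_center and the x axis of mat, either way round below 0.17 rad and angle between case_center's own z axis and vertical below 0.1 rad and height (world z) of case_center below 0.034 m and contact force between the fingers and case below 0.05 N), for 0.2 s.
At the end, for the whole second after the job is handed in: Each jar stands upright (within 0.1 rad), released and at rest, within 15 mm of where it stood at the start; the case lies flat and released on the mat, its centre within 15 mm of the mat's centre and its length within 0.17 rad (10 degrees) of the mat's length (distance of each of tin_center, tall_center, square_center from where it was at the start of the episode below 0.015 m and angle between each of tin_center, tall_center, square_center, case_center's own z axis and vertical below 0.1 rad and horizontal distance between case_center and mat below 0.015 m and angle between the y axis of case_center and the x axis of mat, either way round below 0.17 rad and height (world z) of case_center below 0.034 m and linear speed of each of tin, tall, square, case below 0.02 m/s and contact force between the fingers and tin below 0.05 N and contact force between the fingers and tall below 0.05 N and contact force between the fingers and square below 0.05 N and contact force between the fingers and case below 0.05 N); the robot touches nothing.
It fails at once if the lens is moved more than 20 mm (distance of lens_center from where it was at the start of the episode above 0.02 m).
It fails at once if the brass weight is moved more than 20 mm (distance of weight_center from where it was at the start of the episode above 0.02 m).
It fails at once if the dropper bottle is moved more than 20 mm (distance of dropper_center from where it was at the start of the episode above 0.02 m).
It fails at once if a jar or the case is tipped more than 0.7 rad (40 degrees) (angle between any of tin_center, tall_center, square_center, case_center's own z axis and vertical above 0.7 rad).
It also fails if it takes over 144 s, if anything falls off the work surface, if the arm or the gripper's body presses on something with over 40 N, if the wrist force passes 120 N, or if a joint passes its speed limit or range.

ROBOT

A 7-joint arm with a two-finger parallel gripper is mounted at the origin on the work surface. World frame = base frame: x ahead of the robot, y to its left, z up, the work surface at z = 0. Lengths are in m, angles in rad, forces in N, time in s.
With the tool pointing down it reaches from about 0.425 to 0.875 m from the base axis. Payload 4.7 kg.
Tool frame: the origin (TCP) lies on the centre line of the jaws, within the pads' length; the fingertips stand ahead of it and the grasp point (between the pads) lies 8 mm behind it (ctrl.finger_overhang is the x of the fingertips in the tool frame, in m); x points along the fingers, z is the direction in which the jaws open and shut, and the axes are right-handed (so a half turn about x gives the same grasp; the last joint's range is limited). The gripper opens to 87 mm and grips with 3 to 60 N. Pads are 19 mm wide; open, the fingers measure 117 mm over their backs; the gripper's body (75 mm by 190 mm) begins 51 mm behind the grasp point.
Start: joints at [1.171, 0.321, -0.07, 1.45, 0.023, 1.371, -0.057], TCP at [0.261, -0.595, 0.234] pointing down, gripper open.
Joint ranges: [-2.86, 2.86], [-0.3, 2.09], [-1.38, 1.24], [0.06, 2.45], [-1.56, 4.7], [0.09, 2.05], [-2.69, 2.69]. Speed limits (rad/s): [2.57, 2.57, 3.14, 3.14, 3.14, 3.14, 3.14].

INTERFACE

Orientations are given as a rotation vector (axis times angle).
In Python, from bench import readout, viewer, job, nets, ctrl gives the robot as it stands.
- The arm moves only by the shell command python3 -m creep 'ROWS' [FORCE]. ROWS is JSON, a list of rows, each an object with "linear": the shift along the tool's x, y, z in m, a list of three; "twist": the turn, a rotation vector about the tool's x, y, z in degrees, a list of three; "fingers": the gripper's target within -1 to 1 (shut at 1, half-way at 0, fully open at -1). A call has 1 to 8 rows; each row is the pose to reach, as a shift and turn from the pose commanded when the call began, along the tool's axes at that moment; what a row does not reach only later rows make up. A row lasts 1/12 s, in which the tool goes at most 41.7 mm and 7.16 degrees, less where a joint would pass 70% of its speed; a pose out of reach is approached as far as the arm can. A call with a gripper value outside its range is refused whole. The fingers move at their own pace and stop on an object; FORCE is the grip in N (left out, the last holds). Time passes only in rows, so rows that repeat a pose let the fingers close. It gives the time, the measured TCP pose, the force and the opening at its end, in the units of the state.
- readout.get_state(): the state, without advancing time (a new reading comes with each control period).
- viewer.get_image(name): name is "scene" or "top" or "wrist"; returns (picture, depth): 420x560x3 uint8, red, green, blue; 420x560 float32, m along the optical axis (not along the pixel's ray), 0 where there is no reading.
- viewer.camera_params(name): a dict with "K" (3x3 intrinsics, pixels), "cam_to_world" (4x4, takes a point from camera to world coordinates). Camera axes: x right, y down, z forward; pixel columns grow to the right and rows downward; lengths in m; the calibration is good to about 2 mm. A picture is of the moment at which its call begins: read the wrist's pose just before it. camera_params takes no time and is no camera call; for the wrist camera it gives the pose at the moment of the call.
- job.close_job(): hands the job in, once; it reports no verdict.
Trained networks look in the newest picture that a camera, given by its name, has taken for a name from the list of things; names that differ only in an ending like _2 or _b are one class to them, and where a whole thing is asked for, a point or a joint stands for the part that bears it (a point fixed in the world has none). Each returns a list of dicts, best first, with "conf" (0 to 1); they miss things now and then, are a little off and sometimes report something else, mostly with a low value. They report only what shows in the picture. A call takes as long as a camera call.
- nets.boxes_of(camera, label): "centre" ([x, y, z] in m, in world coordinates, good to about 4 mm: the middle of the surface that is visible of it).
- nets.place_of(camera, label): "centre" ([x, y, z] in m, in world coordinates, good to about 4 mm: a listed point, or the origin of a listed thing).
The state is a dict: "time": time; "joint_positions": joint angles; "qd": joint speeds; "joint_torque": joint torques, N m; "position": TCP position; "tool_rot": TCP orientation; "ft_force": force on the tool from outside, world axes, zero at the start; "torque": the same for the moment, N m; "grip_width": opening from 0.0 (shut) to 1.0 (fully open).
Only numpy, scipy, OpenCV 4.12 (cv2) and the standard library are available. Lean on these libraries where they do the work, as an engineer would, in place of code of your own. Each camera call takes 0.05 s, during which the arm holds its last target.

## Working session

There is one attempt and no reset: what is moved stays moved. The work goes in short steps, Python scripts to look and compute and a shell command to move; the robot and the scene stay as the last step left them, time stands still between calls to the robot, and variables do not carry over. Pictures are saved under pics/ and viewed, and the job is handed in when it is done.

```bash
mkdir -p pics; ls
cat > h.py <<'E'
import numpy as np, cv2
from bench import readout, viewer, job, nets, ctrl
from scipy.spatial.transform import Rotation as R
def snap(n,f):
    p,d=viewer.get_image(n); cv2.imwrite('pics/'+f,p[:,:,::-1]); return p,d
E
python3 - <<'E'
from h import *
print(readout.get_state(), ctrl.finger_overhang)
print(R.from_rotvec(readout.get_state()['tool_rot']).as_matrix().round(3))
snap('scene','s0.png')
for c in ['top']:
    snap(c,'t0.png')
    for n in ['tin_center','tall_center','square_center','case_center','plinth','tray','mat','lens_center','weight_center','dropper_center']:
        print(n,[(np.round(r['centre'],4),round(r['conf'],2)) for r in nets.place_of(c,n)[:2]])
E
```

```text
pics
{'time': 0.0, 'joint_positions': array([ 1.17110563,  0.3218241 , -0.07011187,  1.45165191,  0.02258302,
        1.37077449, -0.05688519]), 'qd': array([ 0.00049554, -0.00061804, -0.00137747, -0.00189157,  0.00010619,
       -0.00062181, -0.00028525]), 'joint_torque': array([-1.15099323e-03, -4.91284096e+01, -4.04575747e-01, -3.12525380e+01,
       -6.38302742e-02,  4.38011752e-02,  1.88743734e-04]), 'position': array([ 0.26112316, -0.59467999,  0.23247257]), 'tool_rot': array([ 0.90017805,  1.37866979, -0.89859442]), 'ft_force': array([0.23071822, 0.34671698, 0.57697938]), 'torque': array([ 0.00542903, -0.02519033,  0.06389843]), 'grip_width': 1.0014640579432696} 0.011
[[-0.001  0.916  0.402]
 [ 0.002  0.402 -0.916]
 [-1.    -0.    -0.002]]
tin_center [(array([ 0.6023, -0.0157,  0.0396]), 0.66), (array([ 0.632 , -0.0198,  0.0027]), 0.65)]
tall_center [(array([ 0.5842, -0.1086,  0.048 ]), 0.74)]
square_center [(array([0.6232, 0.0791, 0.0419]), 0.79), (array([ 0.4044, -0.1398,  0.0139]), 0.61)]
case_center [(array([ 0.6573, -0.0216,  0.0349]), 0.78), (array([ 0.4078, -0.1421,  0.0122]), 0.7)]
plinth [(array([ 6.298e-01, -2.110e-02, -5.000e-04]), 0.87)]
tray [(array([ 0.4826, -0.3163, -0.0011]), 0.73), (array([ 0.6029, -0.0223,  0.0355]), 0.43)]
mat [(array([ 0.5131,  0.3229, -0.0008]), 0.62), (array([ 0.6014, -0.0183,  0.0334]), 0.5)]
lens_center [(array([0.4187, 0.0522, 0.0164]), 0.91), (array([ 6.303e-01, -2.010e-02, -4.000e-04]), 0.37)]
weight_center [(array([ 0.4088, -0.1417,  0.0144]), 0.72)]
dropper_center [(array([ 0.6012, -0.0159,  0.0354]), 0.69), (array([ 0.7531, -0.0577,  0.0282]), 0.65)]
```

View pics/t0.png

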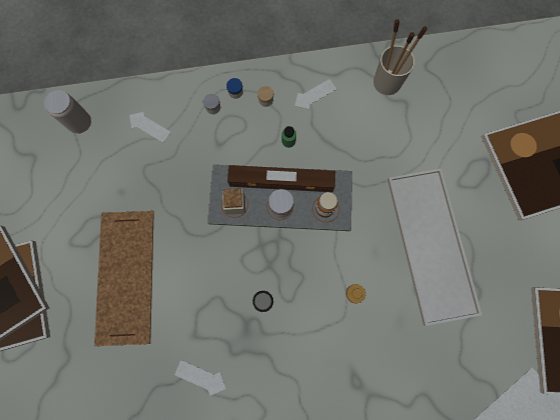

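View pics/s0.png

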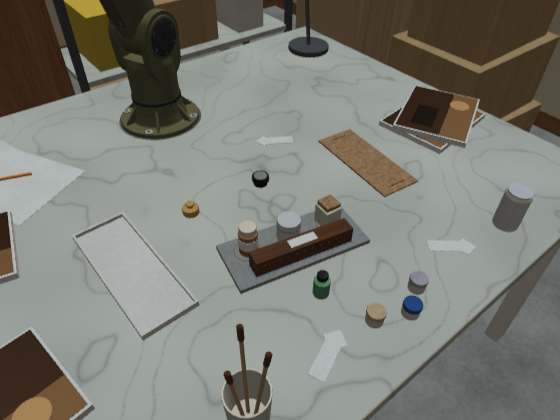

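The top view shows the plinth at about (280,198). On it the square jar is at (233,201), the tin at (281,204) and the tall bottle at (327,205), with the case behind them at (282,178). The mat is on the left (125,278) and the tray on the right (434,247). The lens is at (263,301), the weight at (356,294) and the dropper at (289,135). Next I'll measure precisely from depth.

```bash
cat >> h.py <<'E'
def cloud(n,d):
    c=viewer.camera_params(n);K=c['K'];T=c['cam_to_world']
    v,u=np.mgrid[:d.shape[0],:d.shape[1]]
    P=np.stack([(u-K[0,2])/K[0,0]*d,(v-K[1,2])/K[1,1]*d,d],-1)
    return P@T[:3,:3].T+T[:3,3]
def rect(pts):
    (c,s,a)=cv2.minAreaRect((pts[:,:2]*1000).astype(np.float32)); return np.round(c,1),np.round(s,1),round(a,1)
E
python3 - <<'E'
from h import *
c=viewer.camera_params('top');print(c['K'].round(1).tolist(),c['cam_to_world'].round(3).tolist())
p,d=snap('top','t1.png'); W=cloud('top',d)
hsv=cv2.cvtColor(p,cv2.COLOR_RGB2HSV)
def reg(u0,u1,v0,v1,zl,zh):
    w=W[v0:v1,u0:u1].reshape(-1,3); m=(w[:,2]>zl)&(w[:,2]<zh); return w[m]
for n,a in dict(table=(150,200,300,340,-.1,.1),mat=(85,165,200,355,.003,.03),tray=(380,490,160,335,.008,.04),trayfloor=(380,490,160,335,.002,.008),plinth=(200,360,160,235,.007,.02),case=(222,345,160,192,.045,.06),sq=(218,250,185,215,.064,.09),tin=(265,297,188,220,.055,.08),tall=(310,345,185,220,.072,.1),drop=(275,305,120,150,.01,.08),lens=(245,280,285,320,.01,.08),wt=(340,375,280,310,.01,.08)).items():
    w=reg(*a)
    if len(w)>5: print(n,len(w),rect(w),w.mean(0).round(4), np.median(w[:,2]).round(4))
    else: print(n,len(w))
E
```

```text
[[429.1, 0.0, 279.9], [0.0, 429.1, 208.5], [0.0, 0.0, 1.0]] [[-0.153, -0.962, 0.225, 0.401], [-0.988, 0.15, -0.032, 0.015], [-0.003, -0.227, -0.974, 0.889], [0.0, 0.0, 0.0, 1.0]]
table 1994 (array([412.9, 230.3]), array([101.9,  76.2]), 81.2) [ 4.128e-01  2.305e-01 -3.000e-04] -0.0003
mat 6954 (array([521.4, 321.5]), array([161.3, 312. ]), 84.7) [0.51   0.3226 0.0057] 0.0056
tray 1506 (array([ 482.2, -312.7]), array([310.5, 117.4]), 1.5) [ 0.477  -0.3133  0.0126] 0.0131
trayfloor 7870 (array([ 483.3, -325.6]), array([237. , 374.5]), 78.1) [ 0.4783 -0.3159  0.0046] 0.0047
plinth 4661 (array([629.6, -17.6]), array([300.5, 130.9]), 78.3) [ 0.6113 -0.017   0.012 ] 0.0119
case 1878 (array([652.7, -19. ]), array([225.4,  57.7]), 77.9) [ 0.661  -0.024   0.0517] 0.0518
sq 331 (array([626.5,  78.4]), array([35.6, 36.4]), 82.7) [0.6258 0.0791 0.0714] 0.0717
tin 481 (array([607.7, -14.5]), array([47.9, 48.9]), 81.0) [ 0.6071 -0.0148  0.0616] 0.0617
tall 257 (array([ 589.4, -105.2]), array([33.7, 33.6]), 30.0) [ 0.5887 -0.1048  0.0815] 0.0818
drop 242 (array([752.2, -54.3]), array([30.4, 26.5]), 86.7) [ 0.7491 -0.0537  0.042 ] 0.0404
lens 351 (array([421.2,  50.4]), array([39.5, 38.6]), 81.2) [0.4212 0.0502 0.026 ] 0.026
wt 289 (array([ 408.2, -135.2]), array([36.4, 35.3]), 80.7) [ 0.4076 -0.1344  0.0209] 0.0184
```

Run:
```python
from h import *
p,d=snap('top','t2.png'); W=cloud('top',d)
hsv=cv2.cvtColor(p,cv2.COLOR_RGB2HSV)
def big(m):
    m=cv2.morphologyEx(m.astype(np.uint8),cv2.MORPH_OPEN,np.ones((3,3)))
    n,l,s,_=cv2.connectedComponentsWithStats(m); k=1+np.argmax(s[1:,4]); return l==k
roi=np.zeros(d.shape,bool); 
def box(u0,u1,v0,v1): r=roi.copy(); r[v0:v1,u0:u1]=1; return r
z=W[...,2]
m=big(box(85,165,200,355)&(z>.0035)&(z<.009)); w=W[m]; print('mat',len(w),rect(w),w.mean(0).round(4))
rim=box(380,490,160,335)&(z>.010)&(z<.02); n,l=cv2.connectedComponents(rim.astype(np.uint8)); 
k=np.argmax(np.bincount(l[rim])); w=W[l==k]; print('rim',len(w),rect(w))
m=big(box(380,490,160,335)&(z>.003)&(z<.02)); w=W[m]; print('tray',len(w),rect(w),w.mean(0).round(4))
hull=cv2.convexHull((w[:,:2]*1000).astype(np.float32)); print(cv2.approxPolyDP(hull,8,True)[:,0].round())
v=p.copy(); v[m]=[255,0,0]; cv2.imwrite('pics/m0.png',v[:,:,::-1])
```

```text
mat 5594 (array([514.9, 322.7]), array([110.4, 269.6]), 83.5) [0.5091 0.3231 0.0058]
rim 1219 (array([ 482. , -312.7]), array([310.5, 116.9]), 1.4)
tray 7035 (array([ 482.1, -315.1]), array([310.5, 122.1]), 1.3) [ 0.4778 -0.3141  0.0067]
[[ 636. -366.]
 [ 634. -252.]
 [ 326. -259.]
 [ 328. -372.]]
```

View pics/m0.png

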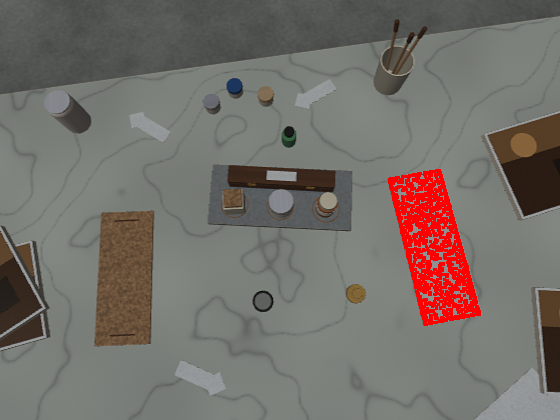

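```bash
cat >> h.py <<'E'
def to(x,y,z,ang,pose=None):
    s=readout.get_state(); p=np.array(s['position']); Rm=R.from_rotvec(s['tool_rot'])
    a=np.radians(ang); Rt=R.from_matrix(np.array([[0,-np.sin(a),np.cos(a)],[0,np.cos(a),np.sin(a)],[-1,0,0]]))
    lin=Rm.inv().apply(np.array([x,y,z])-p); tw=np.degrees((Rm.inv()*Rt).as_rotvec())
    return lin.round(4).tolist(),tw.round(2).tolist(),'rows>=%.1f %.1f'%(np.linalg.norm(lin)/.0417,np.linalg.norm(tw)/7.16)
E
python3 -c "
from h import *
print(to(.589,-.106,.2,-101.7))"
```

```text
([0.0336, 0.4967, -0.3161], [35.41, 0.01, 0.0], 'rows>=14.1 4.9')
```

```bash
python3 -m creep '[{"linear":[0.017,0.25,-0.158],"twist":[17.7,0,0],"fingers":-0.5},{"linear":[0.017,0.25,-0.158],"twist":[17.7,0,0],"fingers":-0.5},{"linear":[0.017,0.25,-0.158],"twist":[17.7,0,0],"fingers":-0.5},{"linear":[0.0336,0.4967,-0.3161],"twist":[35.4,0,0],"fingers":-0.5},{"linear":[0.0336,0.4967,-0.3161],"twist":[35.4,0,0],"fingers":-0.5},{"linear":[0.0336,0.4967,-0.3161],"twist":[35.4,0,0],"fingers":-0.5},{"linear":[0.0336,0.4967,-0.3161],"twist":[35.4,0,0],"fingers":-0.5},{"linear":[0.0336,0.4967,-0.3161],"twist":[35.4,0,0],"fingers":-0.5}]' 20
python3 -c "
from h import *
print(to(.589,-.106,.2,-101.7))"
```

```text
time: 1.37
position: [0.4447, -0.3216, 0.2152]
tool_rot: [1.358, 1.104, -1.358]
ft_force: [1.0, -0.5, -0.5]
grip_width: 0.756
([0.0151, 0.0975, -0.2404], [-0.02, 0.04, -0.04], 'rows>=6.2 0.0')
```

```bash
python3 -m creep '[{"linear":[0.015,0.0975,-0.24],"twist":[0,0,0],"fingers":-0.5},{"linear":[0.015,0.0975,-0.24],"twist":[0,0,0],"fingers":-0.5},{"linear":[0.015,0.0975,-0.24],"twist":[0,0,0],"fingers":-0.5},{"linear":[0.015,0.0975,-0.24],"twist":[0,0,0],"fingers":-0.5},{"linear":[0.015,0.0975,-0.24],"twist":[0,0,0],"fingers":-0.5},{"linear":[0.015,0.0975,-0.24],"twist":[0,0,0],"fingers":-0.5},{"linear":[0.015,0.0975,-0.24],"twist":[0,0,0],"fingers":-0.5},{"linear":[0.015,0.0975,-0.24],"twist":[0,0,0],"fingers":-0.5}]'
python3 - <<'E'
from h import *
print(to(.589,-.106,.2,-101.7))
c=viewer.camera_params('wrist');p,d=snap('wrist','w0.png');W=cloud('wrist',d)
print(c['cam_to_world'].round(3).tolist())
z=W[...,2]
for n,(a,b) in dict(case=(.046,.056),sqtop=(.067,.0745),tin=(.058,.064),tall=(.076,.09)).items():
    m=((z>a)&(z<b)).astype(np.uint8); nn,l,s,_=cv2.connectedComponentsWithStats(m)
    for k in range(1,nn):
        if s[k,4]>300: w=W[l==k]; print(n,s[k].tolist(),rect(w),np.median(w[:,2]).round(4))
E
```

```text
time: 2.03
position: [0.5895, -0.1026, 0.1996]
tool_rot: [1.354, 1.112, -1.351]
ft_force: [-0.8, -0.5, 0.6]
grip_width: 0.752
([-0.0004, 0.0001, 0.0035], [0.47, -0.15, 0.0], 'rows>=0.1 0.1')
[[-0.193, -0.952, -0.237, 0.655], [-0.981, 0.187, 0.05, -0.115], [-0.003, 0.242, -0.97, 0.351], [0.0, 0.0, 0.0, 1.0]]
case [72, 125, 229, 41, 8448] (array([661.3, -27.6]), array([220.2,  36. ]), 77.7) 0.0517
sqtop [64, 185, 47, 40, 1448] (array([626.4,  75.2]), array([36.9, 36.1]), 84.2) 0.0714
tin [165, 178, 51, 49, 1943] (array([607.5, -18.8]), array([48.9, 48.4]), 76.9) 0.0617
tin [69, 180, 50, 41, 346] (array([626.7,  75. ]), array([41.4, 40.7]), 83.6) 0.0595
tall [265, 189, 38, 37, 1087] (array([ 589. , -108.9]), array([34.2, 33.7]), 78.1) 0.0818
```

View pics/w0.png

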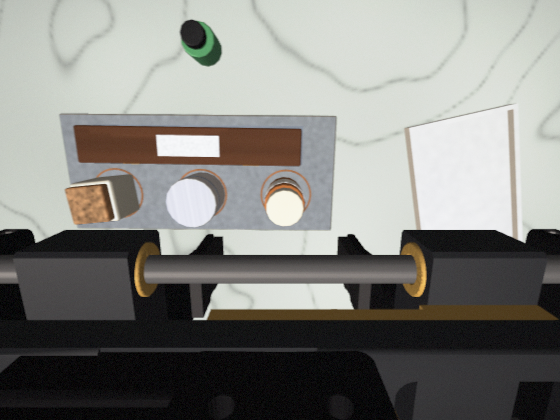

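```bash
python3 -c "
from h import *
print(to(.589,-.107,.042,-101.7))"
```

```text
([0.1576, 0.0008, 0.0008], [0.23, -0.01, 0.03], 'rows>=3.8 0.0')
```

```bash
python3 -m creep '[{"linear":[0.04,0.001,0.001],"twist":[0,0,0],"fingers":-0.5},{"linear":[0.08,0.001,0.001],"twist":[0,0,0],"fingers":-0.5},{"linear":[0.11,0.001,0.001],"twist":[0,0,0],"fingers":-0.5},{"linear":[0.135,0.001,0.001],"twist":[0,0,0],"fingers":-0.5},{"linear":[0.15,0.001,0.001],"twist":[0,0,0],"fingers":-0.5},{"linear":[0.157,0.001,0.001],"twist":[0,0,0],"fingers":-0.5},{"linear":[0.157,0.001,0.001],"twist":[0,0,0],"fingers":-0.5},{"linear":[0.157,0.001,0.001],"twist":[0,0,0],"fingers":-0.5}]'
python3 -m creep '[{"linear":[0,0,0],"twist":[0,0,0],"fingers":0.5},{"linear":[0,0,0],"twist":[0,0,0],"fingers":0.5},{"linear":[0,0,0],"twist":[0,0,0],"fingers":0.5},{"linear":[0,0,0],"twist":[0,0,0],"fingers":0.5},{"linear":[0,0,0],"twist":[0,0,0],"fingers":0.5},{"linear":[0,0,0],"twist":[0,0,0],"fingers":0.5}]' 20
```

```text
time: 2.75
position: [0.5889, -0.1108, 0.0436]
tool_rot: [1.359, 1.103, -1.359]
ft_force: [-0.4, 0.4, 1.5]
grip_width: 0.747
time: 3.25
position: [0.5896, -0.1083, 0.0437]
tool_rot: [1.359, 1.105, -1.356]
ft_force: [-0.0, 2.4, 3.5]
grip_width: 0.453
```

```bash
python3 -c "
from h import *
print(to(.578,-.311,.165,-101.7))"
```

```text
([-0.1214, 0.0298, 0.2008], [0.05, -0.06, -0.09], 'rows>=5.7 0.0')
```

```bash
python3 -m creep '[{"linear":[-0.03,0,0],"twist":[0,0,0],"fingers":0.5},{"linear":[-0.07,0,0],"twist":[0,0,0],"fingers":0.5},{"linear":[-0.1,0,0.01],"twist":[0,0,0],"fingers":0.5},{"linear":[-0.12,0.007,0.045],"twist":[0,0,0],"fingers":0.5},{"linear":[-0.12,0.013,0.085],"twist":[0,0,0],"fingers":0.5},{"linear":[-0.12,0.019,0.125],"twist":[0,0,0],"fingers":0.5},{"linear":[-0.12,0.025,0.165],"twist":[0,0,0],"fingers":0.5},{"linear":[-0.12,0.03,0.2],"twist":[0,0,0],"fingers":0.5}]'
python3 -m creep '[{"linear":[0,0,0],"twist":[0,0,0],"fingers":0.5},{"linear":[0,0,0],"twist":[0,0,0],"fingers":0.5}]'
python3 -c "
from h import *
print(to(.578,-.311,.0365,-101.7))"
```

```text
time: 3.92
position: [0.5761, -0.3147, 0.1624]
tool_rot: [1.357, 1.105, -1.361]
ft_force: [0.7, -0.9, -1.5]
grip_width: 0.454
time: 4.08
position: [0.5754, -0.3152, 0.1615]
tool_rot: [1.36, 1.103, -1.365]
ft_force: [-0.8, 0.7, -2.1]
grip_width: 0.452
([0.125, 0.002, -0.0048], [-0.35, 0.07, 0.14], 'rows>=3.0 0.1')
```

```bash
python3 -m creep '[{"linear":[0.04,0.001,-0.002],"twist":[0,0,0],"fingers":0.5},{"linear":[0.08,0.001,-0.002],"twist":[0,0,0],"fingers":0.5},{"linear":[0.105,0.001,-0.002],"twist":[0,0,0],"fingers":0.5},{"linear":[0.118,0.001,-0.002],"twist":[0,0,0],"fingers":0.5},{"linear":[0.123,0.001,-0.002],"twist":[0,0,0],"fingers":0.5},{"linear":[0.1255,0.001,-0.002],"twist":[0,0,0],"fingers":0.5},{"linear":[0.1255,0.001,-0.002],"twist":[0,0,0],"fingers":0.5},{"linear":[0.1255,0.001,-0.002],"twist":[0,0,0],"fingers":0.5}]'
python3 -m creep '[{"linear":[0,0,0],"twist":[0,0,0],"fingers":-0.5},{"linear":[0,0,0],"twist":[0,0,0],"fingers":-0.5},{"linear":[0,0,0],"twist":[0,0,0],"fingers":-0.5},{"linear":[0,0,0],"twist":[0,0,0],"fingers":-0.5}]'
python3 -m creep '[{"linear":[-0.04,0,0],"twist":[0,0,0],"fingers":-0.5},{"linear":[-0.08,0,0],"twist":[0,0,0],"fingers":-0.5},{"linear":[-0.12,0,0],"twist":[0,0,0],"fingers":-0.5},{"linear":[-0.12,0,0],"twist":[0,0,0],"fingers":-0.5},{"linear":[-0.12,0,0],"twist":[0,0,0],"fingers":-0.5}]'
python3 -c "
from h import *
s=snap('wrist','w1.png')
print(to(.6075,-.0167,.16,-101.7))"
```

```text
time: 4.75
position: [0.5806, -0.3099, 0.0394]
tool_rot: [1.358, 1.102, -1.356]
ft_force: [-0.0, -0.6, -1.0]
grip_width: 0.453
time: 5.08
position: [0.5795, -0.3098, 0.0382]
tool_rot: [1.358, 1.104, -1.357]
ft_force: [-0.2, -0.2, -0.2]
grip_width: 0.671
time: 5.5
position: [0.5811, -0.3104, 0.1616]
tool_rot: [1.359, 1.098, -1.354]
ft_force: [-0.7, -0.1, -1.0]
grip_width: 0.752
([-0.0016, -0.0321, -0.2926], [0.01, 0.06, -0.15], 'rows>=7.1 0.0')
```

View pics/w1.png

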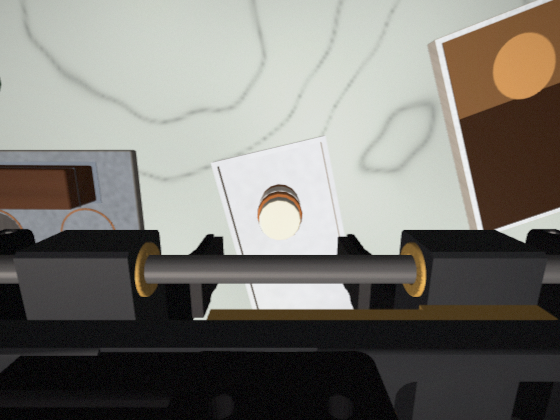

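The bottle stands upright in the tray, cap at (280,218). Now the tin.

```bash
python3 -m creep '[{"linear":[0,-0.004,-0.04],"twist":[0,0,0],"fingers":-0.5},{"linear":[0,-0.009,-0.08],"twist":[0,0,0],"fingers":-0.5},{"linear":[0,-0.013,-0.12],"twist":[0,0,0],"fingers":-0.5},{"linear":[0,-0.018,-0.16],"twist":[0,0,0],"fingers":-0.5},{"linear":[0,-0.022,-0.2],"twist":[0,0,0],"fingers":-0.5},{"linear":[0,-0.026,-0.24],"twist":[0,0,0],"fingers":-0.5},{"linear":[0,-0.03,-0.275],"twist":[0,0,0],"fingers":-0.5},{"linear":[0,-0.032,-0.2925],"twist":[0,0,0],"fingers":-0.5}]'
python3 -m creep '[{"linear":[0,0,0],"twist":[0,0,0],"fingers":-0.5},{"linear":[0,0,0],"twist":[0,0,0],"fingers":-0.5}]'
python3 -c "
from h import *
for i in range(3):
  print(readout.get_state()['position'].round(4)); snap('wrist','w2.png')
print(to(.6075,-.0167,.034,-101.7))"
```

```text
time: 6.22
position: [0.6057, -0.0096, 0.1557]
tool_rot: [1.354, 1.114, -1.354]
ft_force: [-0.0, 0.3, -0.1]
grip_width: 0.748
time: 6.38
position: [0.6059, -0.0151, 0.1556]
tool_rot: [1.354, 1.109, -1.358]
ft_force: [0.4, -0.5, -0.9]
grip_width: 0.752
[ 0.6059 -0.0151  0.1556]
[ 0.606  -0.0173  0.1558]
[ 0.6062 -0.0184  0.156 ]
([0.1223, 0.0009, -0.0025], [-0.15, 0.08, 0.09], 'rows>=2.9 0.0')
```

```bash
python3 -m creep '[{"linear":[0.04,0.001,-0.002],"twist":[0,0,0],"fingers":-0.5},{"linear":[0.08,0.001,-0.002],"twist":[0,0,0],"fingers":-0.5},{"linear":[0.1,0.001,-0.002],"twist":[0,0,0],"fingers":-0.5},{"linear":[0.115,0.001,-0.002],"twist":[0,0,0],"fingers":-0.5},{"linear":[0.122,0.001,-0.002],"twist":[0,0,0],"fingers":-0.5},{"linear":[0.122,0.001,-0.002],"twist":[0,0,0],"fingers":-0.5},{"linear":[0.122,0.001,-0.002],"twist":[0,0,0],"fingers":-0.5}]'
python3 -m creep '[{"linear":[0,0,0],"twist":[0,0,0],"fingers":0.3},{"linear":[0,0,0],"twist":[0,0,0],"fingers":0.3},{"linear":[0,0,0],"twist":[0,0,0],"fingers":0.3},{"linear":[0,0,0],"twist":[0,0,0],"fingers":0.3},{"linear":[0,0,0],"twist":[0,0,0],"fingers":0.3},{"linear":[0,0,0],"twist":[0,0,0],"fingers":0.3}]' 20
python3 -c "
from h import *
print(to(.482,-.313,.155,-101.7))"
```

```text
time: 7.12
position: [0.6086, -0.0158, 0.0357]
tool_rot: [1.359, 1.104, -1.359]
ft_force: [-1.2, -0.6, 0.2]
grip_width: 0.75
time: 7.62
position: [0.6091, -0.015, 0.0365]
tool_rot: [1.358, 1.104, -1.357]
ft_force: [-0.3, -1.4, 6.9]
grip_width: 0.568
([-0.1185, -0.0638, 0.3176], [0.0, 0.02, -0.11], 'rows>=8.3 0.0')
```

```bash
python3 -m creep '[{"linear":[-0.03,0,0],"twist":[0,0,0],"fingers":0.3},{"linear":[-0.07,0,0],"twist":[0,0,0],"fingers":0.3},{"linear":[-0.105,0,0.005],"twist":[0,0,0],"fingers":0.3},{"linear":[-0.118,-0.008,0.04],"twist":[0,0,0],"fingers":0.3},{"linear":[-0.118,-0.016,0.08],"twist":[0,0,0],"fingers":0.3},{"linear":[-0.118,-0.024,0.12],"twist":[0,0,0],"fingers":0.3},{"linear":[-0.118,-0.032,0.16],"twist":[0,0,0],"fingers":0.3},{"linear":[-0.118,-0.04,0.2],"twist":[0,0,0],"fingers":0.3}]'
python3 -m creep '[{"linear":[0,-0.008,0.04],"twist":[0,0,0],"fingers":0.3},{"linear":[0,-0.016,0.08],"twist":[0,0,0],"fingers":0.3},{"linear":[0,-0.022,0.11],"twist":[0,0,0],"fingers":0.3},{"linear":[0,-0.024,0.1175],"twist":[0,0,0],"fingers":0.3},{"linear":[0,-0.024,0.1175],"twist":[0,0,0],"fingers":0.3},{"linear":[0,-0.024,0.1175],"twist":[0,0,0],"fingers":0.3},{"linear":[0,-0.024,0.1175],"twist":[0,0,0],"fingers":0.3}]'
python3 -c "
from h import *
print(to(.482,-.313,.030,-101.7))"
```

```text
time: 8.28
position: [0.5273, -0.2037, 0.1531]
tool_rot: [1.357, 1.106, -1.358]
ft_force: [0.6, -0.7, -1.5]
grip_width: 0.572
time: 8.87
position: [0.4824, -0.3102, 0.1531]
tool_rot: [1.357, 1.108, -1.355]
ft_force: [0.9, 0.1, -2.3]
grip_width: 0.569
([0.1231, 0.0001, 0.0031], [0.19, -0.09, 0.0], 'rows>=3.0 0.0')
```

```bash
python3 -m creep '[{"linear":[0.04,0,0.002],"twist":[0,0,0],"fingers":0.3},{"linear":[0.08,0,0.002],"twist":[0,0,0],"fingers":0.3},{"linear":[0.105,0,0.002],"twist":[0,0,0],"fingers":0.3},{"linear":[0.117,0,0.002],"twist":[0,0,0],"fingers":0.3},{"linear":[0.122,0,0.002],"twist":[0,0,0],"fingers":0.3},{"linear":[0.1235,0,0.002],"twist":[0,0,0],"fingers":0.3},{"linear":[0.1235,0,0.002],"twist":[0,0,0],"fingers":0.3},{"linear":[0.1235,0,0.002],"twist":[0,0,0],"fingers":0.3}]'
python3 -m creep '[{"linear":[0,0,0],"twist":[0,0,0],"fingers":-0.5},{"linear":[0,0,0],"twist":[0,0,0],"fingers":-0.5},{"linear":[0,0,0],"twist":[0,0,0],"fingers":-0.5},{"linear":[0,0,0],"twist":[0,0,0],"fingers":-0.5}]'
python3 -m creep '[{"linear":[-0.04,0,0],"twist":[0,0,0],"fingers":-0.5},{"linear":[-0.08,0,0],"twist":[0,0,0],"fingers":-0.5},{"linear":[-0.12,0,0],"twist":[0,0,0],"fingers":-0.5},{"linear":[-0.12,0,0],"twist":[0,0,0],"fingers":-0.5},{"linear":[-0.12,0,0],"twist":[0,0,0],"fingers":-0.5}]'
python3 -c "
from h import *
s=snap('wrist','w3.png')
print(to(.6265,.0768,.155,-101.7), to(.6265,.0768,.155,-96.5))"
```

```text
time: 9.53
position: [0.4827, -0.3149, 0.0315]
tool_rot: [1.357, 1.103, -1.355]
ft_force: [0.4, 0.4, -0.6]
grip_width: 0.566
time: 9.87
position: [0.4812, -0.315, 0.0305]
tool_rot: [1.358, 1.104, -1.358]
ft_force: [-1.2, 0.9, -0.4]
grip_width: 0.729
time: 10.28
position: [0.4828, -0.3159, 0.1534]
tool_rot: [1.358, 1.099, -1.355]
ft_force: [0.4, 0.2, -0.8]
grip_width: 0.75
([-0.0044, 0.0627, -0.4131], [0.0, 0.07, -0.11], 'rows>=10.0 0.0') ([-0.0044, 0.0627, -0.4131], [-5.2, 0.07, -0.11], 'rows>=10.0 0.7')
```

View pics/w3.png

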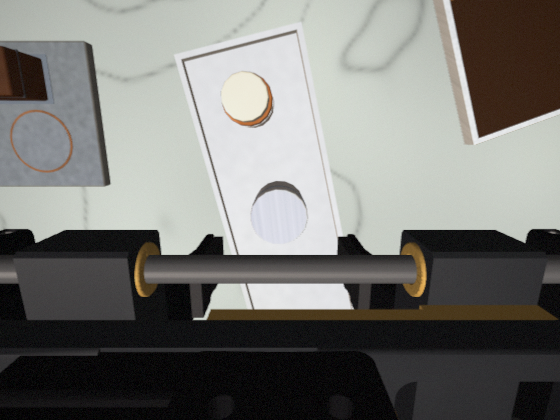

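Both jars are upright in the tray: bottle at (247,98), tin at (279,215). Now the square jar, turning the jaws about 5° to sit flush with its sides.

```bash
python3 -m creep '[{"linear":[0,0.006,-0.04],"twist":[-1,0,0],"fingers":-0.5},{"linear":[0,0.012,-0.08],"twist":[-2,0,0],"fingers":-0.5},{"linear":[0,0.018,-0.12],"twist":[-3,0,0],"fingers":-0.5},{"linear":[0,0.024,-0.16],"twist":[-4,0,0],"fingers":-0.5},{"linear":[0,0.03,-0.2],"twist":[-5,0,0],"fingers":-0.5},{"linear":[0,0.036,-0.24],"twist":[-5,0,0],"fingers":-0.5},{"linear":[0,0.042,-0.28],"twist":[-5,0,0],"fingers":-0.5},{"linear":[0,0.048,-0.32],"twist":[-5,0,0],"fingers":-0.5}]'
python3 -c "
from h import *
print(to(.6265,.0768,.155,-96.5))"
```

```text
time: 11.0
position: [0.5918, -0.0092, 0.1477]
tool_rot: [1.293, 1.154, -1.297]
ft_force: [0.6, -0.3, -0.3]
grip_width: 0.746
([-0.0074, 0.0244, -0.0895], [-0.2, 0.02, 0.19], 'rows>=2.2 0.0')
```

```bash
python3 -m creep '[{"linear":[-0.006,0.01,-0.04],"twist":[0,0,0],"fingers":-0.5},{"linear":[-0.006,0.02,-0.075],"twist":[0,0,0],"fingers":-0.5},{"linear":[-0.006,0.024,-0.0895],"twist":[0,0,0],"fingers":-0.5},{"linear":[-0.006,0.024,-0.0895],"twist":[0,0,0],"fingers":-0.5},{"linear":[-0.006,0.024,-0.0895],"twist":[0,0,0],"fingers":-0.5},{"linear":[-0.006,0.024,-0.0895],"twist":[0,0,0],"fingers":-0.5}]'
python3 - <<'E'
from h import *
p,d=snap('wrist','w4.png');W=cloud('wrist',d);z=W[...,2]
for n,(a,b) in dict(sqtop=(.067,.0745)).items():
    m=((z>a)&(z<b)).astype(np.uint8); nn,l,s,_=cv2.connectedComponentsWithStats(m)
    for k in range(1,nn):
        if s[k,4]>300: w=W[l==k]; print(n,s[k].tolist(),rect(w),np.median(w[:,2]).round(4))
print(readout.get_state()['position'].round(4))
print(to(.6265,.0768,.036,-96.5))
E
```

```text
time: 11.5
position: [0.626, 0.0733, 0.1541]
tool_rot: [1.293, 1.152, -1.299]
ft_force: [1.0, -0.2, 0.4]
grip_width: 0.746
sqtop [250, 196, 45, 45, 1906] (array([627.4,  79.4]), array([35.5, 36.8]), 84.0) 0.0722
[0.6263 0.0728 0.1545]
([0.1185, 0.0, -0.0042], [-0.33, 0.1, 0.12], 'rows>=2.8 0.1')
```

View pics/w4.png

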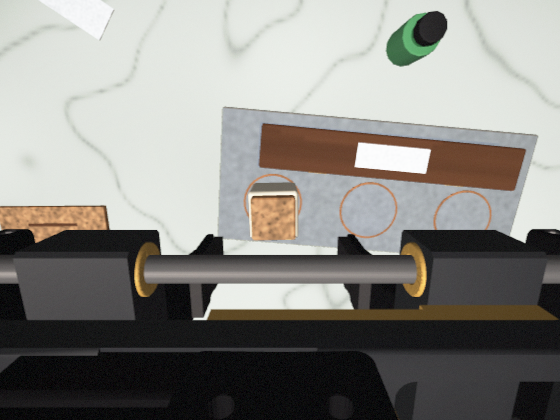

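The jar is at (273,216) and its sides line up with the jaws. Descending to grip.

```bash
python3 -m creep '[{"linear":[0.04,0,-0.005],"twist":[0,0,0],"fingers":-0.5},{"linear":[0.08,0,-0.005],"twist":[0,0,0],"fingers":-0.5},{"linear":[0.1,0,-0.005],"twist":[0,0,0],"fingers":-0.5},{"linear":[0.112,0,-0.005],"twist":[0,0,0],"fingers":-0.5},{"linear":[0.118,0,-0.005],"twist":[0,0,0],"fingers":-0.5},{"linear":[0.118,0,-0.005],"twist":[0,0,0],"fingers":-0.5},{"linear":[0.118,0,-0.005],"twist":[0,0,0],"fingers":-0.5}]'
python3 -m creep '[{"linear":[0,0,0],"twist":[0,0,0],"fingers":0.4},{"linear":[0,0,0],"twist":[0,0,0],"fingers":0.4},{"linear":[0,0,0],"twist":[0,0,0],"fingers":0.4},{"linear":[0,0,0],"twist":[0,0,0],"fingers":0.4},{"linear":[0,0,0],"twist":[0,0,0],"fingers":0.4},{"linear":[0,0,0],"twist":[0,0,0],"fingers":0.4}]' 20
python3 -c "
from h import *
print(to(.386,-.3153,.155,-96.5))"
```

```text
time: 12.13
position: [0.6286, 0.0796, 0.0392]
tool_rot: [1.296, 1.15, -1.294]
ft_force: [0.2, 0.6, 0.3]
grip_width: 0.749
time: 12.63
position: [0.6279, 0.0796, 0.0386]
tool_rot: [1.295, 1.15, -1.295]
ft_force: [-0.4, -1.6, 4.0]
grip_width: 0.482
([-0.1163, -0.1941, 0.4205], [-0.2, 0.05, -0.05], 'rows>=11.5 0.0')
```

```bash
python3 -m creep '[{"linear":[-0.03,0,0],"twist":[0,0,0],"fingers":0.4},{"linear":[-0.07,0,0],"twist":[0,0,0],"fingers":0.4},{"linear":[-0.105,0,0],"twist":[0,0,0],"fingers":0.4},{"linear":[-0.116,-0.015,0.033],"twist":[0,0,0],"fingers":0.4},{"linear":[-0.116,-0.031,0.068],"twist":[0,0,0],"fingers":0.4},{"linear":[-0.116,-0.047,0.103],"twist":[0,0,0],"fingers":0.4},{"linear":[-0.116,-0.063,0.138],"twist":[0,0,0],"fingers":0.4},{"linear":[-0.116,-0.079,0.173],"twist":[0,0,0],"fingers":0.4}]'
python3 -m creep '[{"linear":[0,-0.016,0.035],"twist":[0,0,0],"fingers":0.4},{"linear":[0,-0.032,0.07],"twist":[0,0,0],"fingers":0.4},{"linear":[0,-0.048,0.105],"twist":[0,0,0],"fingers":0.4},{"linear":[0,-0.064,0.14],"twist":[0,0,0],"fingers":0.4},{"linear":[0,-0.08,0.175],"twist":[0,0,0],"fingers":0.4},{"linear":[0,-0.096,0.21],"twist":[0,0,0],"fingers":0.4},{"linear":[0,-0.11,0.238],"twist":[0,0,0],"fingers":0.4},{"linear":[0,-0.115,0.247],"twist":[0,0,0],"fingers":0.4}]'
python3 -m creep '[{"linear":[0,0,0],"twist":[0,0,0],"fingers":0.4},{"linear":[0,0,0],"twist":[0,0,0],"fingers":0.4},{"linear":[0,0,0],"twist":[0,0,0],"fingers":0.4}]'
python3 -c "
from h import *
print(to(.386,-.3153,.0325,-96.5))"
```

```text
time: 13.3
position: [0.5274, -0.0836, 0.1533]
tool_rot: [1.294, 1.153, -1.295]
ft_force: [0.5, -0.4, -2.2]
grip_width: 0.481
time: 13.97
position: [0.3818, -0.3192, 0.1533]
tool_rot: [1.298, 1.148, -1.302]
ft_force: [-0.2, -0.2, -2.4]
grip_width: 0.478
time: 14.22
position: [0.3871, -0.3126, 0.1536]
tool_rot: [1.294, 1.154, -1.292]
ft_force: [-0.6, -0.6, -2.1]
grip_width: 0.483
([0.1211, -0.0008, 0.0029], [-0.05, -0.07, -0.01], 'rows>=2.9 0.0')
```

```bash
python3 -m creep '[{"linear":[0.04,0,0.002],"twist":[0,0,0],"fingers":0.4},{"linear":[0.08,0,0.002],"twist":[0,0,0],"fingers":0.4},{"linear":[0.105,0,0.002],"twist":[0,0,0],"fingers":0.4},{"linear":[0.115,0,0.002],"twist":[0,0,0],"fingers":0.4},{"linear":[0.12,0,0.002],"twist":[0,0,0],"fingers":0.4},{"linear":[0.1215,0,0.002],"twist":[0,0,0],"fingers":0.4},{"linear":[0.1215,0,0.002],"twist":[0,0,0],"fingers":0.4},{"linear":[0.1215,0,0.002],"twist":[0,0,0],"fingers":0.4}]'
python3 -m creep '[{"linear":[0,0,0],"twist":[0,0,0],"fingers":-0.5},{"linear":[0,0,0],"twist":[0,0,0],"fingers":-0.5},{"linear":[0,0,0],"twist":[0,0,0],"fingers":-0.5},{"linear":[0,0,0],"twist":[0,0,0],"fingers":-0.5}]'
python3 -m creep '[{"linear":[-0.04,0,0],"twist":[0,0,0],"fingers":-0.5},{"linear":[-0.08,0,0],"twist":[0,0,0],"fingers":-0.5},{"linear":[-0.12,0,0],"twist":[0,0,0],"fingers":-0.5},{"linear":[-0.12,0,0],"twist":[0,0,0],"fingers":-0.5},{"linear":[-0.12,0,0],"twist":[0,0,0],"fingers":-0.5}]'
python3 -c "
from h import *
s=snap('wrist','w5.png')
print(to(.6615,-.0255,.18,-11.9))"
```

```text
time: 14.88
position: [0.3873, -0.3172, 0.0341]
tool_rot: [1.294, 1.148, -1.293]
ft_force: [-0.1, -1.1, -2.0]
grip_width: 0.481
time: 15.22
position: [0.3862, -0.3169, 0.0331]
tool_rot: [1.295, 1.15, -1.294]
ft_force: [0.7, 0.6, 0.4]
grip_width: 0.691
time: 15.63
position: [0.3874, -0.3179, 0.1556]
tool_rot: [1.294, 1.144, -1.293]
ft_force: [-0.7, -0.2, -0.3]
grip_width: 0.748
([-0.0267, 0.2396, -0.3215], [-84.8, 0.15, -0.02], 'rows>=9.6 11.8')
```

View pics/w5.png

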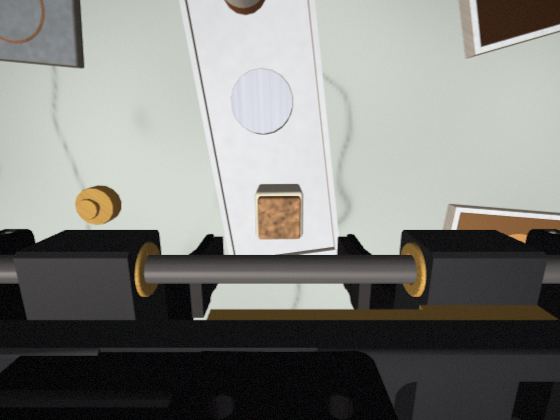

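All three jars stand in the tray: square at (279,215), tin at (262,100), bottle behind. Now the case.

```bash
python3 -m creep '[{"linear":[-0.02,0.02,-0.027],"twist":[-7,0,0],"fingers":-0.5},{"linear":[-0.024,0.04,-0.054],"twist":[-14,0,0],"fingers":-0.5},{"linear":[-0.024,0.06,-0.081],"twist":[-21,0,0],"fingers":-0.5},{"linear":[-0.024,0.08,-0.108],"twist":[-28,0,0],"fingers":-0.5},{"linear":[-0.024,0.1,-0.135],"twist":[-35,0,0],"fingers":-0.5},{"linear":[-0.024,0.12,-0.162],"twist":[-42,0,0],"fingers":-0.5},{"linear":[-0.024,0.14,-0.188],"twist":[-49,0,0],"fingers":-0.5},{"linear":[-0.024,0.16,-0.214],"twist":[-56,0,0],"fingers":-0.5}]'
python3 -c "
from h import *
print(to(.6615,-.0255,.18,-11.9))"
```

```text
time: 16.35
position: [0.5694, -0.121, 0.1742]
tool_rot: [0.551, 1.503, -0.551]
ft_force: [0.1, -0.5, 0.4]
grip_width: 0.75
([-0.006, 0.1324, 0.0084], [-28.43, -0.19, 0.03], 'rows>=3.2 4.0')
```

```bash
python3 -m creep '[{"linear":[-0.004,0.03,0.002],"twist":[-7,0,0],"fingers":-0.5},{"linear":[-0.004,0.06,0.004],"twist":[-14,0,0],"fingers":-0.5},{"linear":[-0.004,0.09,0.006],"twist":[-21,0,0],"fingers":-0.5},{"linear":[-0.004,0.12,0.008],"twist":[-28,0,0],"fingers":-0.5},{"linear":[-0.004,0.1315,0.008],"twist":[-28.4,0,0],"fingers":-0.5},{"linear":[-0.004,0.1315,0.008],"twist":[-28.4,0,0],"fingers":-0.5},{"linear":[-0.004,0.1315,0.008],"twist":[-28.4,0,0],"fingers":-0.5},{"linear":[-0.004,0.1315,0.008],"twist":[-28.4,0,0],"fingers":-0.5}]'
python3 - <<'E'
from h import *
p,d=snap('wrist','w6.png');W=cloud('wrist',d);z=W[...,2]
m=((z>.046)&(z<.0565)).astype(np.uint8); nn,l,s,_=cv2.connectedComponentsWithStats(m)
for k in range(1,nn):
    if s[k,4]>300: w=W[l==k]; print(s[k].tolist(),rect(w),np.median(w[:,2]).round(4))
print(readout.get_state()['position'].round(4))
print(to(.6615,-.0255,.027,-11.9))
E
```

```text
time: 17.02
position: [0.6602, -0.0301, 0.1792]
tool_rot: [0.17, 1.566, -0.172]
ft_force: [0.3, -1.1, -1.1]
grip_width: 0.752
[258, 75, 42, 180, 7010] (array([667.8,   2. ]), array([164.9,  36.5]), 77.9) 0.0523
[263, 284, 35, 20, 659] (array([ 641.6, -120.6]), array([22.9, 35.2]), 78.4) 0.0521
[ 0.6603 -0.0304  0.1797]
([0.1527, 0.0053, 0.0003], [-0.59, -0.07, 0.11], 'rows>=3.7 0.1')
```

View pics/w6.png

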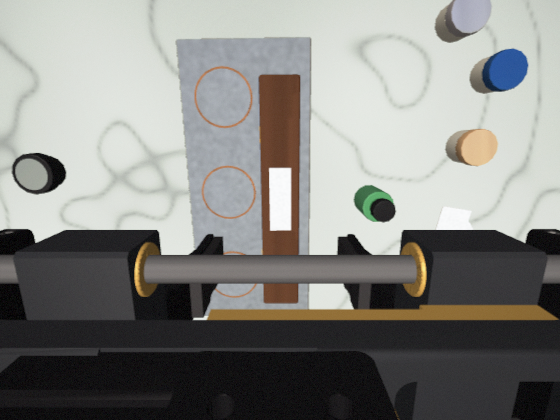

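The case is centred under the jaws (columns 260–300), and the dropper at (375,205) is clear of the fingers. Descending.

```bash
python3 -m creep '[{"linear":[0.04,0.004,0.001],"twist":[-0.5,0,0],"fingers":-0.5},{"linear":[0.08,0.004,0.001],"twist":[-0.5,0,0],"fingers":-0.5},{"linear":[0.11,0.004,0.001],"twist":[-0.5,0,0],"fingers":-0.5},{"linear":[0.135,0.004,0.001],"twist":[-0.5,0,0],"fingers":-0.5},{"linear":[0.147,0.004,0.001],"twist":[-0.5,0,0],"fingers":-0.5},{"linear":[0.152,0.004,0.001],"twist":[-0.5,0,0],"fingers":-0.5},{"linear":[0.152,0.004,0.001],"twist":[-0.5,0,0],"fingers":-0.5},{"linear":[0.152,0.004,0.001],"twist":[-0.5,0,0],"fingers":-0.5}]'
python3 -m creep '[{"linear":[0,0,0],"twist":[0,0,0],"fingers":0.6},{"linear":[0,0,0],"twist":[0,0,0],"fingers":0.6},{"linear":[0,0,0],"twist":[0,0,0],"fingers":0.6},{"linear":[0,0,0],"twist":[0,0,0],"fingers":0.6},{"linear":[0,0,0],"twist":[0,0,0],"fingers":0.6},{"linear":[0,0,0],"twist":[0,0,0],"fingers":0.6},{"linear":[0,0,0],"twist":[0,0,0],"fingers":0.6}]' 40
python3 -c "
from h import *
print(to(.5149,.3227,.18,83.5))"
```

```text
time: 17.73
position: [0.6643, -0.0249, 0.03]
tool_rot: [0.162, 1.562, -0.162]
ft_force: [1.0, 0.2, 0.4]
grip_width: 0.75
time: 18.32
position: [0.6621, -0.0241, 0.0286]
tool_rot: [0.161, 1.567, -0.162]
ft_force: [-5.1, 0.7, 6.0]
grip_width: 0.409
([-0.1511, 0.3093, -0.2153], [-95.28, -0.14, -0.09], 'rows>=9.7 13.3')
```

```bash
python3 -m creep '[{"linear":[-0.02,0,0],"twist":[0,0,0],"fingers":0.6},{"linear":[-0.05,0,0],"twist":[0,0,0],"fingers":0.6},{"linear":[-0.09,0,0],"twist":[0,0,0],"fingers":0.6},{"linear":[-0.125,0.015,-0.01],"twist":[-5,0,0],"fingers":0.6},{"linear":[-0.15,0.037,-0.026],"twist":[-11,0,0],"fingers":0.6},{"linear":[-0.15,0.06,-0.042],"twist":[-18,0,0],"fingers":0.6},{"linear":[-0.15,0.083,-0.058],"twist":[-25,0,0],"fingers":0.6},{"linear":[-0.15,0.106,-0.074],"twist":[-32,0,0],"fingers":0.6}]'
python3 -c "
from h import *
print(to(.5149,.3227,.18,83.5))"
```

```text
time: 18.98
position: [0.6118, 0.0954, 0.1779]
tool_rot: [-0.282, 1.552, 0.281]
ft_force: [-0.4, 0.9, -5.0]
grip_width: 0.412
([-0.0022, 0.2469, -0.011], [-62.96, -0.01, 0.03], 'rows>=5.9 8.8')
```

```bash
python3 -m creep '[{"linear":[0,0.03,-0.001],"twist":[-7,0,0],"fingers":0.6},{"linear":[0,0.06,-0.002],"twist":[-14,0,0],"fingers":0.6},{"linear":[0,0.09,-0.004],"twist":[-21,0,0],"fingers":0.6},{"linear":[0,0.12,-0.005],"twist":[-28,0,0],"fingers":0.6},{"linear":[0,0.15,-0.007],"twist":[-35,0,0],"fingers":0.6},{"linear":[0,0.18,-0.008],"twist":[-42,0,0],"fingers":0.6},{"linear":[0,0.21,-0.01],"twist":[-49,0,0],"fingers":0.6},{"linear":[0,0.23,-0.01],"twist":[-56,0,0],"fingers":0.6}]'
python3 -m creep '[{"linear":[0,-0.004,0.017],"twist":[-6.5,0,0],"fingers":0.6},{"linear":[0,-0.004,0.017],"twist":[-6.5,0,0],"fingers":0.6},{"linear":[0,-0.004,0.017],"twist":[-6.5,0,0],"fingers":0.6},{"linear":[0,-0.004,0.017],"twist":[-6.5,0,0],"fingers":0.6}]'
python3 -c "
from h import *
print(to(.5149,.3227,.18,83.5))
p,d=snap('top','t3.png');snap('wrist','w7.png')
print(to(.5149,.3227,.18,83.5))
"
```

```text
time: 19.65
position: [0.521, 0.31, 0.1775]
tool_rot: [-1.036, 1.31, 1.039]
ft_force: [-0.8, 0.8, -3.9]
grip_width: 0.411
time: 19.98
position: [0.5316, 0.3212, 0.1772]
tool_rot: [-1.114, 1.27, 1.113]
ft_force: [0.0, 0.1, -4.6]
grip_width: 0.412
([-0.0028, 0.0168, -0.0007], [-0.92, -0.09, -0.06], 'rows>=0.4 0.1')
([-0.0023, 0.0171, -0.0004], [-0.95, -0.08, -0.01], 'rows>=0.4 0.1')
```

View pics/w7.png

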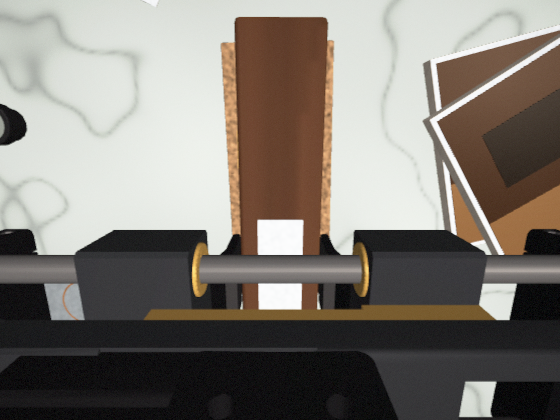

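View pics/t3.png

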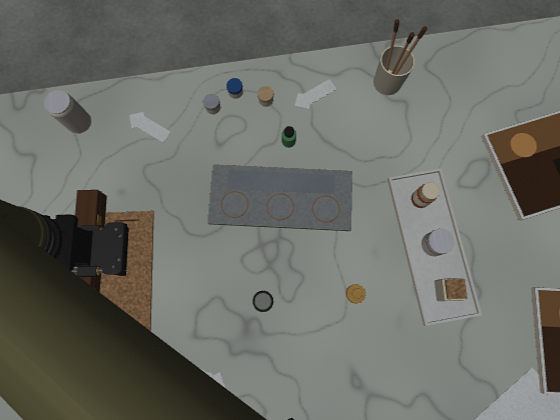

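The wrist view shows the case (columns 236–327) lying along the mat (222–333). The top view shows the jars standing in the tray. The case still needs about 17 mm along its length before I lower it.

```bash
python3 -m creep '[{"linear":[0,0.017,0],"twist":[-0.9,0,0],"fingers":0.6},{"linear":[0.03,0.017,0],"twist":[-0.9,0,0],"fingers":0.6},{"linear":[0.07,0.017,0],"twist":[-0.9,0,0],"fingers":0.6},{"linear":[0.105,0.017,0],"twist":[-0.9,0,0],"fingers":0.6},{"linear":[0.13,0.017,0],"twist":[-0.9,0,0],"fingers":0.6},{"linear":[0.143,0.017,0],"twist":[-0.9,0,0],"fingers":0.6},{"linear":[0.143,0.017,0],"twist":[-0.9,0,0],"fingers":0.6},{"linear":[0.143,0.017,0],"twist":[-0.9,0,0],"fingers":0.6}]'
python3 -c "
from h import *
print(to(.5149,.3227,.0235,83.5))
snap('wrist','w8.png');print(to(.5149,.3227,.0235,83.5))
"
```

```text
time: 20.75
position: [0.5151, 0.3244, 0.0358]
tool_rot: [-1.126, 1.26, 1.126]
ft_force: [0.6, 1.0, -3.4]
grip_width: 0.41
([0.0123, -0.0, -0.0017], [0.05, 0.01, 0.0], 'rows>=0.3 0.0')
([0.0135, 0.0007, -0.0027], [0.07, 0.1, 0.12], 'rows>=0.3 0.0')
```

```bash
python3 -m creep '[{"linear":[0.007,0,-0.002],"twist":[0,0,0],"fingers":0.6},{"linear":[0.011,0,-0.002],"twist":[0,0,0],"fingers":0.6},{"linear":[0.0125,0,-0.002],"twist":[0,0,0],"fingers":0.6},{"linear":[0.0125,0,-0.002],"twist":[0,0,0],"fingers":0.6}]'
python3 -m creep '[{"linear":[0,0,0],"twist":[0,0,0],"fingers":-0.4},{"linear":[0,0,0],"twist":[0,0,0],"fingers":-0.4},{"linear":[0,0,0],"twist":[0,0,0],"fingers":-0.4},{"linear":[0,0,0],"twist":[0,0,0],"fingers":-0.4},{"linear":[0,0,0],"twist":[0,0,0],"fingers":-0.4}]'
python3 -m creep '[{"linear":[-0.03,0,0],"twist":[0,0,0],"fingers":-0.5},{"linear":[-0.07,0,0],"twist":[0,0,0],"fingers":-0.5},{"linear":[-0.11,0,0],"twist":[0,0,0],"fingers":-0.5},{"linear":[-0.15,0,0],"twist":[0,0,0],"fingers":-0.5},{"linear":[-0.15,0,0],"twist":[0,0,0],"fingers":-0.5}]'
python3 -c "
from h import *
snap('wrist','w9.png');print(to(.386,-.315,.155,-96.5))
"
```

```text
time: 21.13
position: [0.5145, 0.3224, 0.0228]
tool_rot: [-1.127, 1.26, 1.126]
ft_force: [-0.3, -0.6, -4.7]
grip_width: 0.412
time: 21.55
position: [0.5148, 0.323, 0.0233]
tool_rot: [-1.127, 1.259, 1.126]
ft_force: [0.8, 0.3, -0.0]
grip_width: 0.666
time: 21.97
position: [0.5176, 0.3263, 0.1816]
tool_rot: [-1.127, 1.246, 1.122]
ft_force: [1.2, 1.0, 0.7]
grip_width: 0.747
([0.0192, 0.0587, -0.6506], [-179.88, -0.68, 0.46], 'rows>=15.7 25.1')
```

View pics/w9.png

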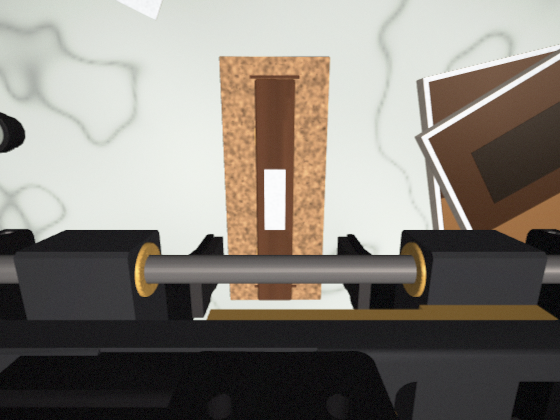

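```bash
python3 -c "
from h import *
s=readout.get_state();print(s['joint_positions'].round(2));print(to(.386,-.317,.18,83.5))
"
```

```text
[ 0.17  0.43 -0.99  1.61  0.37  1.3   0.58]
([-0.0058, 0.0583, -0.6525], [0.12, 0.29, 0.43], 'rows>=15.7 0.1')
```

```bash
python3 -m creep '[{"linear":[0,-0.011,-0.039],"twist":[0,0,0],"fingers":-0.5},{"linear":[0,-0.022,-0.078],"twist":[0,0,0],"fingers":-0.5},{"linear":[0,-0.033,-0.117],"twist":[0,0,0],"fingers":-0.5},{"linear":[0,-0.044,-0.156],"twist":[0,0,0],"fingers":-0.5},{"linear":[0,-0.055,-0.195],"twist":[0,0,0],"fingers":-0.5},{"linear":[0,-0.066,-0.234],"twist":[0,0,0],"fingers":-0.5},{"linear":[0,-0.077,-0.273],"twist":[0,0,0],"fingers":-0.5},{"linear":[0,-0.088,-0.312],"twist":[0,0,0],"fingers":-0.5}]'
python3 -c "
from h import *
s=readout.get_state();print(s['joint_positions'].round(2));print(to(.386,-.317,.16,83.5))
"
```

```text
time: 22.68
position: [0.5666, 0.0005, 0.172]
tool_rot: [-1.127, 1.261, 1.127]
ft_force: [1.1, 0.7, 0.4]
grip_width: 0.75
[ 0.75  0.31 -0.94  1.72  0.26  1.25  1.21]
([0.0124, 0.1441, -0.3356], [0.1, -0.04, -0.05], 'rows>=8.8 0.0')
```

```bash
python3 -m creep '[{"linear":[0.004,0.016,-0.038],"twist":[0,0,0],"fingers":-0.5},{"linear":[0.008,0.032,-0.075],"twist":[0,0,0],"fingers":-0.5},{"linear":[0.01,0.048,-0.112],"twist":[0,0,0],"fingers":-0.5},{"linear":[0.01,0.064,-0.149],"twist":[0,0,0],"fingers":-0.5},{"linear":[0.01,0.08,-0.186],"twist":[0,0,0],"fingers":-0.5},{"linear":[0.01,0.096,-0.223],"twist":[0,0,0],"fingers":-0.5},{"linear":[0.01,0.112,-0.26],"twist":[0,0,0],"fingers":-0.5},{"linear":[0.01,0.126,-0.294],"twist":[0,0,0],"fingers":-0.5}]'
python3 -m creep '[{"linear":[0,0.016,-0.038],"twist":[0,0,0],"fingers":-0.5},{"linear":[0,0.018,-0.042],"twist":[0,0,0],"fingers":-0.5},{"linear":[0,0.018,-0.042],"twist":[0,0,0],"fingers":-0.5},{"linear":[0,0.018,-0.042],"twist":[0,0,0],"fingers":-0.5},{"linear":[0,0.018,-0.042],"twist":[0,0,0],"fingers":-0.5}]'
python3 - <<'E'
from h import *
print(readout.get_state()['joint_positions'].round(2))
p,d=snap('top','t4.png'); W=cloud('top',d);z=W[...,2]
roi=np.zeros(d.shape,bool); roi[190:360,80:170]=1
m=((z>.04)&(z<.056)&roi).astype(np.uint8); w=W[m>0]; print('case',rect(w))
p,d=snap('wrist','w10.png');W=cloud('wrist',d);z=W[...,2]
for n,(a,b) in dict(sq=(.060,.068),tin=(.05,.058),tall=(.07,.08)).items():
    m=((z>a)&(z<b)).astype(np.uint8); nn,l,s,_=cv2.connectedComponentsWithStats(m)
    for k in range(1,nn):
        if s[k,4]>300: w=W[l==k]; print(n,s[k].tolist(),rect(w),np.median(w[:,2]).round(4))
print(readout.get_state()['position'].round(4),to(.386,-.317,.0325,83.5))
E
```

```text
time: 23.35
position: [0.4068, -0.2773, 0.1621]
tool_rot: [-1.125, 1.262, 1.126]
ft_force: [1.4, -0.0, 0.3]
grip_width: 0.748
time: 23.77
position: [0.3875, -0.3134, 0.1624]
tool_rot: [-1.128, 1.258, 1.129]
ft_force: [0.2, 0.6, -0.4]
grip_width: 0.752
[ 1.34  0.1  -0.74  1.89  0.07  1.18  2.04]
case (array([516.3, 322.1]), array([ 37.4, 219.5]), 83.5)
sq [254, 190, 42, 42, 1731] (array([ 387. , -317.2]), array([35.8, 36.6]), 83.4) 0.0649
tin [252, 185, 47, 45, 402] (array([ 386.3, -317. ]), array([41.7, 40.3]), 83.5) 0.0524
tin [263, 284, 51, 26, 1220] (array([ 474.2, -314.1]), array([48.4, 27.8]), 84.2) 0.0549
[ 0.3877 -0.3134  0.1627] ([0.1302, 0.0013, -0.0038], [0.3, 0.02, -0.0], 'rows>=3.1 0.0')
```

View pics/w10.png

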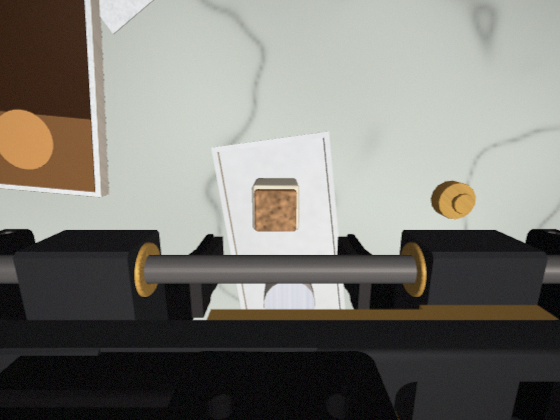

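View pics/t4.png

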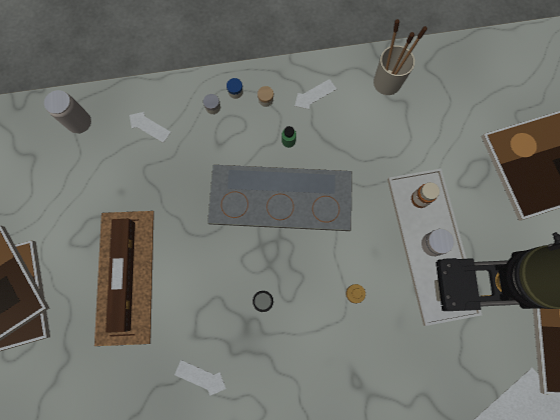

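Measured with the top camera, the case is within 2 mm of the mat's centre and at the same angle (83.5°). The square jar is at (275,208) in the wrist view. I'll pick it for the return.

```bash
python3 -m creep '[{"linear":[0.04,0.001,-0.0035],"twist":[0,0,0],"fingers":-0.5},{"linear":[0.08,0.001,-0.0035],"twist":[0,0,0],"fingers":-0.5},{"linear":[0.11,0.001,-0.0035],"twist":[0,0,0],"fingers":-0.5},{"linear":[0.124,0.001,-0.0035],"twist":[0,0,0],"fingers":-0.5},{"linear":[0.129,0.001,-0.0035],"twist":[0,0,0],"fingers":-0.5},{"linear":[0.129,0.001,-0.0035],"twist":[0,0,0],"fingers":-0.5},{"linear":[0.129,0.001,-0.0035],"twist":[0,0,0],"fingers":-0.5}]'
python3 -m creep '[{"linear":[0,0,0],"twist":[0,0,0],"fingers":0.4},{"linear":[0,0,0],"twist":[0,0,0],"fingers":0.4},{"linear":[0,0,0],"twist":[0,0,0],"fingers":0.4},{"linear":[0,0,0],"twist":[0,0,0],"fingers":0.4},{"linear":[0,0,0],"twist":[0,0,0],"fingers":0.4},{"linear":[0,0,0],"twist":[0,0,0],"fingers":0.4}]' 20
python3 -c "
from h import *
print(readout.get_state()['position'].round(4),to(.628,.079,.155,83.5))"
```

```text
time: 24.45
position: [0.3865, -0.3183, 0.0347]
tool_rot: [-1.129, 1.259, 1.126]
ft_force: [0.4, -0.6, 0.3]
grip_width: 0.75
time: 24.95
position: [0.3857, -0.3184, 0.0345]
tool_rot: [-1.127, 1.26, 1.126]
ft_force: [-0.2, 2.1, 5.6]
grip_width: 0.483
[ 0.3857 -0.3184  0.0345] ([-0.1206, -0.1967, 0.4219], [0.11, -0.01, 0.02], 'rows>=11.5 0.0')
```

```bash
python3 -m creep '[{"linear":[-0.03,0,0],"twist":[0,0,0],"fingers":0.4},{"linear":[-0.07,0,0],"twist":[0,0,0],"fingers":0.4},{"linear":[-0.105,0,0],"twist":[0,0,0],"fingers":0.4},{"linear":[-0.12,-0.015,0.033],"twist":[0,0,0],"fingers":0.4},{"linear":[-0.12,-0.031,0.068],"twist":[0,0,0],"fingers":0.4},{"linear":[-0.12,-0.047,0.103],"twist":[0,0,0],"fingers":0.4},{"linear":[-0.12,-0.063,0.138],"twist":[0,0,0],"fingers":0.4},{"linear":[-0.12,-0.079,0.173],"twist":[0,0,0],"fingers":0.4}]'
python3 -m creep '[{"linear":[0,-0.016,0.035],"twist":[0,0,0],"fingers":0.4},{"linear":[0,-0.032,0.07],"twist":[0,0,0],"fingers":0.4},{"linear":[0,-0.048,0.105],"twist":[0,0,0],"fingers":0.4},{"linear":[0,-0.064,0.14],"twist":[0,0,0],"fingers":0.4},{"linear":[0,-0.08,0.175],"twist":[0,0,0],"fingers":0.4},{"linear":[0,-0.096,0.21],"twist":[0,0,0],"fingers":0.4},{"linear":[0,-0.11,0.238],"twist":[0,0,0],"fingers":0.4},{"linear":[0,-0.117,0.249],"twist":[0,0,0],"fingers":0.4}]'
python3 -m creep '[{"linear":[0,0,0],"twist":[0,0,0],"fingers":0.4},{"linear":[0,0,0],"twist":[0,0,0],"fingers":0.4},{"linear":[0,0,0],"twist":[0,0,0],"fingers":0.4}]'
python3 -c "
from h import *
snap('wrist','w11.png');print(readout.get_state()['position'].round(4),to(.627,.0785,.0415,83.5))"
```

```text
time: 25.62
position: [0.4831, -0.1542, 0.1537]
tool_rot: [-1.127, 1.261, 1.125]
ft_force: [1.1, -0.6, -3.0]
grip_width: 0.48
time: 26.28
position: [0.6276, 0.085, 0.1531]
tool_rot: [-1.128, 1.255, 1.133]
ft_force: [0.6, 0.7, -2.2]
grip_width: 0.477
time: 26.53
position: [0.6264, 0.0773, 0.153]
tool_rot: [-1.126, 1.263, 1.126]
ft_force: [0.6, -0.2, -2.6]
grip_width: 0.482
[0.6265 0.0768 0.1532] ([0.1117, -0.0004, 0.002], [-0.02, -0.11, -0.06], 'rows>=2.7 0.0')
```

View pics/w11.png

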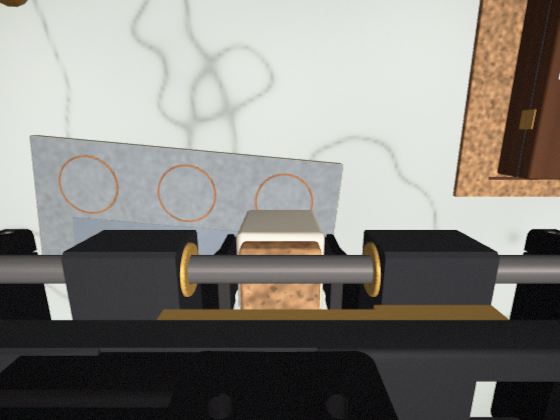

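Held square jar is above its ring at (283,200); the mat with the case is at right. Lowering.

```bash
python3 -m creep '[{"linear":[0.04,0,0.001],"twist":[0,0,0],"fingers":0.4},{"linear":[0.075,0,0.001],"twist":[0,0,0],"fingers":0.4},{"linear":[0.097,0,0.001],"twist":[0,0,0],"fingers":0.4},{"linear":[0.107,0,0.001],"twist":[0,0,0],"fingers":0.4},{"linear":[0.111,0,0.001],"twist":[0,0,0],"fingers":0.4},{"linear":[0.112,0,0.001],"twist":[0,0,0],"fingers":0.4},{"linear":[0.112,0,0.001],"twist":[0,0,0],"fingers":0.4},{"linear":[0.112,0,0.001],"twist":[0,0,0],"fingers":0.4}]'
python3 -m creep '[{"linear":[0,0,0],"twist":[0,0,0],"fingers":-0.5},{"linear":[0,0,0],"twist":[0,0,0],"fingers":-0.5},{"linear":[0,0,0],"twist":[0,0,0],"fingers":-0.5},{"linear":[0,0,0],"twist":[0,0,0],"fingers":-0.5}]'
python3 -m creep '[{"linear":[-0.04,0,0],"twist":[0,0,0],"fingers":-0.5},{"linear":[-0.08,0,0],"twist":[0,0,0],"fingers":-0.5},{"linear":[-0.115,0,0],"twist":[0,0,0],"fingers":-0.5},{"linear":[-0.115,0,0],"twist":[0,0,0],"fingers":-0.5},{"linear":[-0.115,0,0],"twist":[0,0,0],"fingers":-0.5}]'
python3 -c "
from h import *
s=snap('wrist','w12.png')
print(to(.482,-.315,.155,78.3))"
```

```text
time: 27.25
position: [0.6285, 0.0801, 0.0435]
tool_rot: [-1.127, 1.257, 1.124]
ft_force: [0.4, 0.0, -3.2]
grip_width: 0.482
time: 27.58
position: [0.6276, 0.0803, 0.0425]
tool_rot: [-1.127, 1.259, 1.126]
ft_force: [0.4, 0.2, -0.2]
grip_width: 0.694
time: 28.0
position: [0.6288, 0.0807, 0.1597]
tool_rot: [-1.129, 1.256, 1.123]
ft_force: [0.5, 0.0, 0.5]
grip_width: 0.749
([0.0024, 0.1006, -0.4088], [5.31, -0.01, 0.09], 'rows>=10.1 0.7')
```

View pics/w12.png

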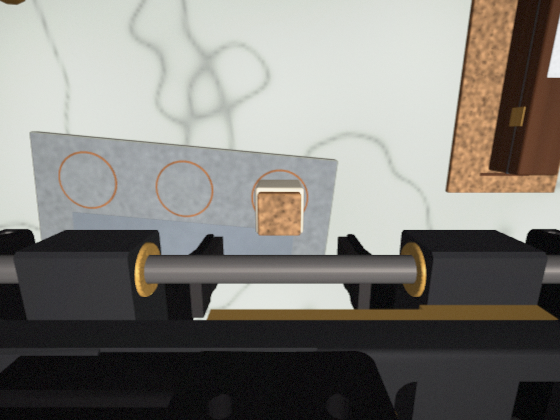

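The square jar is upright on its ring at (280,205). Next is the tin.

```bash
python3 -m creep '[{"linear":[0,0.01,-0.039],"twist":[1,0,0],"fingers":-0.5},{"linear":[0,0.02,-0.078],"twist":[2,0,0],"fingers":-0.5},{"linear":[0,0.03,-0.117],"twist":[3,0,0],"fingers":-0.5},{"linear":[0,0.04,-0.156],"twist":[4,0,0],"fingers":-0.5},{"linear":[0,0.05,-0.195],"twist":[5,0,0],"fingers":-0.5},{"linear":[0,0.06,-0.234],"twist":[5,0,0],"fingers":-0.5},{"linear":[0,0.07,-0.273],"twist":[5,0,0],"fingers":-0.5},{"linear":[0,0.08,-0.312],"twist":[5,0,0],"fingers":-0.5}]'
python3 -c "
from h import *
print(to(.482,-.315,.155,78.3))"
```

```text
time: 28.72
position: [0.5106, -0.2227, 0.1551]
tool_rot: [-1.059, 1.298, 1.064]
ft_force: [1.3, -1.5, -0.3]
grip_width: 0.752
([0.0001, 0.0098, -0.0961], [0.29, 0.03, -0.16], 'rows>=2.3 0.0')
```

```bash
python3 -m creep '[{"linear":[0,0.004,-0.038],"twist":[0,0,0],"fingers":-0.5},{"linear":[0,0.008,-0.075],"twist":[0,0,0],"fingers":-0.5},{"linear":[0,0.01,-0.094],"twist":[0,0,0],"fingers":-0.5},{"linear":[0,0.01,-0.094],"twist":[0,0,0],"fingers":-0.5},{"linear":[0,0.01,-0.094],"twist":[0,0,0],"fingers":-0.5},{"linear":[0,0.01,-0.094],"twist":[0,0,0],"fingers":-0.5}]'
python3 - <<'E'
from h import *
p,d=snap('wrist','w13.png');W=cloud('wrist',d);z=W[...,2]
for n,(a,b) in dict(tin=(.05,.058),tall=(.07,.08)).items():
    m=((z>a)&(z<b)).astype(np.uint8); nn,l,s,_=cv2.connectedComponentsWithStats(m)
    for k in range(1,nn):
        if s[k,4]>300: w=W[l==k]; print(n,s[k].tolist(),rect(w),np.median(w[:,2]).round(4))
print(readout.get_state()['position'].round(4),to(.482,-.315,.0305,78.3))
E
```

```text
time: 29.22
position: [0.4843, -0.3097, 0.1556]
tool_rot: [-1.06, 1.296, 1.064]
ft_force: [0.9, 0.3, -0.3]
grip_width: 0.752
tin [245, 181, 57, 56, 2511] (array([ 482.1, -313.8]), array([48.5, 49. ]), 76.2) 0.0552
[ 0.4848 -0.3092  0.156 ] ([0.1255, 0.0015, -0.0064], [0.45, 0.09, -0.07], 'rows>=3.0 0.1')
```

```bash
python3 -m creep '[{"linear":[0.04,0.0015,-0.005],"twist":[0.3,0,0],"fingers":-0.5},{"linear":[0.08,0.0015,-0.005],"twist":[0.3,0,0],"fingers":-0.5},{"linear":[0.107,0.0015,-0.005],"twist":[0.3,0,0],"fingers":-0.5},{"linear":[0.12,0.0015,-0.005],"twist":[0.3,0,0],"fingers":-0.5},{"linear":[0.124,0.0015,-0.005],"twist":[0.3,0,0],"fingers":-0.5},{"linear":[0.124,0.0015,-0.005],"twist":[0.3,0,0],"fingers":-0.5},{"linear":[0.124,0.0015,-0.005],"twist":[0.3,0,0],"fingers":-0.5}]'
python3 -m creep '[{"linear":[0,0,0],"twist":[0,0,0],"fingers":0.3},{"linear":[0,0,0],"twist":[0,0,0],"fingers":0.3},{"linear":[0,0,0],"twist":[0,0,0],"fingers":0.3},{"linear":[0,0,0],"twist":[0,0,0],"fingers":0.3},{"linear":[0,0,0],"twist":[0,0,0],"fingers":0.3},{"linear":[0,0,0],"twist":[0,0,0],"fingers":0.3}]' 20
python3 -c "
from h import *
print(readout.get_state()['position'].round(4),to(.6082,-.016,.152,78.3))"
```

```text
time: 29.85
position: [0.4837, -0.3158, 0.0345]
tool_rot: [-1.06, 1.297, 1.056]
ft_force: [0.9, 0.5, 0.3]
grip_width: 0.749
time: 30.35
position: [0.4828, -0.3162, 0.034]
tool_rot: [-1.059, 1.299, 1.056]
ft_force: [-0.5, 0.5, 5.9]
grip_width: 0.571
[ 0.4828 -0.3162  0.034 ] ([-0.1181, -0.0621, 0.3192], [0.0, -0.05, 0.08], 'rows>=8.3 0.0')
```

```bash
python3 -m creep '[{"linear":[-0.03,0,0],"twist":[0,0,0],"fingers":0.3},{"linear":[-0.07,0,0],"twist":[0,0,0],"fingers":0.3},{"linear":[-0.105,0,0.005],"twist":[0,0,0],"fingers":0.3},{"linear":[-0.118,-0.008,0.04],"twist":[0,0,0],"fingers":0.3},{"linear":[-0.118,-0.016,0.08],"twist":[0,0,0],"fingers":0.3},{"linear":[-0.118,-0.024,0.12],"twist":[0,0,0],"fingers":0.3},{"linear":[-0.118,-0.032,0.16],"twist":[0,0,0],"fingers":0.3},{"linear":[-0.118,-0.04,0.2],"twist":[0,0,0],"fingers":0.3}]'
python3 -m creep '[{"linear":[0,-0.008,0.04],"twist":[0,0,0],"fingers":0.3},{"linear":[0,-0.015,0.08],"twist":[0,0,0],"fingers":0.3},{"linear":[0,-0.02,0.11],"twist":[0,0,0],"fingers":0.3},{"linear":[0,-0.022,0.119],"twist":[0,0,0],"fingers":0.3},{"linear":[0,-0.022,0.119],"twist":[0,0,0],"fingers":0.3},{"linear":[0,-0.022,0.119],"twist":[0,0,0],"fingers":0.3},{"linear":[0,-0.022,0.119],"twist":[0,0,0],"fingers":0.3}]'
python3 -c "
from h import *
snap('wrist','w14.png');print(readout.get_state()['position'].round(4),to(.608,-.016,.041,78.3))"
```

```text
time: 31.02
position: [0.5618, -0.1269, 0.1508]
tool_rot: [-1.058, 1.3, 1.056]
ft_force: [0.4, -0.3, -1.2]
grip_width: 0.565
time: 31.6
position: [0.6069, -0.0187, 0.1503]
tool_rot: [-1.056, 1.302, 1.055]
ft_force: [1.1, -0.1, -1.0]
grip_width: 0.571
[ 0.607  -0.019   0.1504] ([0.1093, -0.0005, 0.0033], [-0.19, -0.11, -0.04], 'rows>=2.6 0.0')
```

```bash
python3 -m creep '[{"linear":[0.04,0,0.002],"twist":[0,0,0],"fingers":0.3},{"linear":[0.075,0,0.002],"twist":[0,0,0],"fingers":0.3},{"linear":[0.097,0,0.002],"twist":[0,0,0],"fingers":0.3},{"linear":[0.106,0,0.002],"twist":[0,0,0],"fingers":0.3},{"linear":[0.109,0,0.002],"twist":[0,0,0],"fingers":0.3},{"linear":[0.11,0,0.002],"twist":[0,0,0],"fingers":0.3},{"linear":[0.11,0,0.002],"twist":[0,0,0],"fingers":0.3},{"linear":[0.11,0,0.002],"twist":[0,0,0],"fingers":0.3}]'
python3 -m creep '[{"linear":[0,0,0],"twist":[0,0,0],"fingers":-0.5},{"linear":[0,0,0],"twist":[0,0,0],"fingers":-0.5},{"linear":[0,0,0],"twist":[0,0,0],"fingers":-0.5},{"linear":[0,0,0],"twist":[0,0,0],"fingers":-0.5}]'
python3 -m creep '[{"linear":[-0.04,0,0],"twist":[0,0,0],"fingers":-0.5},{"linear":[-0.08,0,0],"twist":[0,0,0],"fingers":-0.5},{"linear":[-0.115,0,0],"twist":[0,0,0],"fingers":-0.5},{"linear":[-0.115,0,0],"twist":[0,0,0],"fingers":-0.5},{"linear":[-0.115,0,0],"twist":[0,0,0],"fingers":-0.5}]'
python3 -c "
from h import *
s=snap('wrist','w15.png')
print(to(.58,-.311,.155,78.3))"
```

```text
time: 32.32
position: [0.6089, -0.0145, 0.0421]
tool_rot: [-1.058, 1.297, 1.055]
ft_force: [0.1, 0.9, -1.9]
grip_width: 0.571
time: 32.65
position: [0.6082, -0.014, 0.0413]
tool_rot: [-1.058, 1.298, 1.057]
ft_force: [-0.6, 0.4, -0.1]
grip_width: 0.725
time: 33.07
position: [0.6095, -0.0137, 0.1585]
tool_rot: [-1.06, 1.295, 1.054]
ft_force: [0.0, -0.2, -0.2]
grip_width: 0.75
([0.0016, -0.0326, -0.2964], [0.01, -0.03, 0.09], 'rows>=7.2 0.0')
```

View pics/w15.png

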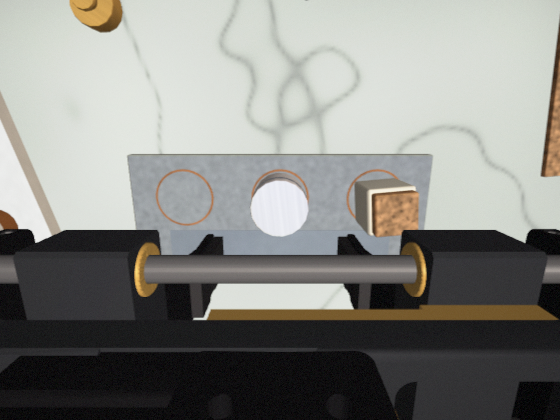

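The tin (280,205) and the square jar (395,210) stand on their rings. The last one is the tall bottle.

```bash
python3 -m creep '[{"linear":[0,-0.004,-0.04],"twist":[0,0,0],"fingers":-0.5},{"linear":[0,-0.009,-0.08],"twist":[0,0,0],"fingers":-0.5},{"linear":[0,-0.013,-0.12],"twist":[0,0,0],"fingers":-0.5},{"linear":[0,-0.018,-0.16],"twist":[0,0,0],"fingers":-0.5},{"linear":[0,-0.022,-0.2],"twist":[0,0,0],"fingers":-0.5},{"linear":[0,-0.026,-0.24],"twist":[0,0,0],"fingers":-0.5},{"linear":[0,-0.031,-0.28],"twist":[0,0,0],"fingers":-0.5},{"linear":[0,-0.033,-0.296],"twist":[0,0,0],"fingers":-0.5}]'
python3 -m creep '[{"linear":[0,0,0],"twist":[0,0,0],"fingers":-0.5},{"linear":[0,0,0],"twist":[0,0,0],"fingers":-0.5},{"linear":[0,0,0],"twist":[0,0,0],"fingers":-0.5}]'
python3 - <<'E'
from h import *
p,d=snap('wrist','w16.png');W=cloud('wrist',d);z=W[...,2]
for n,(a,b) in dict(tall=(.07,.08)).items():
    m=((z>a)&(z<b)).astype(np.uint8); nn,l,s,_=cv2.connectedComponentsWithStats(m)
    for k in range(1,nn):
        if s[k,4]>300: w=W[l==k]; print(n,s[k].tolist(),rect(w),np.median(w[:,2]).round(4))
print(readout.get_state()['position'].round(4),to(.58,-.311,.0375,78.3))
E
```

```text
time: 33.78
position: [0.5767, -0.3188, 0.1529]
tool_rot: [-1.051, 1.307, 1.053]
ft_force: [-0.7, -1.1, -0.3]
grip_width: 0.752
time: 34.03
position: [0.5802, -0.3082, 0.1547]
tool_rot: [-1.057, 1.297, 1.061]
ft_force: [-0.3, 1.0, -0.0]
grip_width: 0.751
tall [256, 196, 43, 43, 1430] (array([ 580.5, -309.1]), array([33.6, 34.1]), 78.5) 0.0752
[ 0.5806 -0.3078  0.1551] ([0.1176, -0.0002, -0.0035], [0.2, 0.09, -0.06], 'rows>=2.8 0.0')
```

```bash
python3 -m creep '[{"linear":[0.04,0,-0.002],"twist":[0,0,0],"fingers":-0.5},{"linear":[0.08,0,-0.002],"twist":[0,0,0],"fingers":-0.5},{"linear":[0.103,0,-0.002],"twist":[0,0,0],"fingers":-0.5},{"linear":[0.113,0,-0.002],"twist":[0,0,0],"fingers":-0.5},{"linear":[0.117,0,-0.002],"twist":[0,0,0],"fingers":-0.5},{"linear":[0.117,0,-0.002],"twist":[0,0,0],"fingers":-0.5},{"linear":[0.117,0,-0.002],"twist":[0,0,0],"fingers":-0.5}]'
python3 -m creep '[{"linear":[0,0,0],"twist":[0,0,0],"fingers":0.5},{"linear":[0,0,0],"twist":[0,0,0],"fingers":0.5},{"linear":[0,0,0],"twist":[0,0,0],"fingers":0.5},{"linear":[0,0,0],"twist":[0,0,0],"fingers":0.5},{"linear":[0,0,0],"twist":[0,0,0],"fingers":0.5},{"linear":[0,0,0],"twist":[0,0,0],"fingers":0.5}]' 20
python3 -c "
from h import *
print(readout.get_state()['position'].round(4),to(.589,-.1075,.165,78.3))"
```

```text
time: 34.67
position: [0.5814, -0.3122, 0.0408]
tool_rot: [-1.06, 1.297, 1.056]
ft_force: [-0.4, -0.1, -0.1]
grip_width: 0.748
time: 35.17
position: [0.5804, -0.3119, 0.0396]
tool_rot: [-1.058, 1.298, 1.057]
ft_force: [-0.3, 1.2, 2.8]
grip_width: 0.452
[ 0.5804 -0.3119  0.0396] ([-0.1253, 0.0328, 0.202], [0.03, 0.04, 0.05], 'rows>=5.8 0.0')
```

```bash
python3 -m creep '[{"linear":[-0.03,0,0],"twist":[0,0,0],"fingers":0.5},{"linear":[-0.07,0,0],"twist":[0,0,0],"fingers":0.5},{"linear":[-0.105,0,0.005],"twist":[0,0,0],"fingers":0.5},{"linear":[-0.125,0.007,0.043],"twist":[0,0,0],"fingers":0.5},{"linear":[-0.125,0.013,0.083],"twist":[0,0,0],"fingers":0.5},{"linear":[-0.125,0.02,0.123],"twist":[0,0,0],"fingers":0.5},{"linear":[-0.125,0.027,0.163],"twist":[0,0,0],"fingers":0.5},{"linear":[-0.125,0.033,0.202],"twist":[0,0,0],"fingers":0.5}]'
python3 -m creep '[{"linear":[0,0,0],"twist":[0,0,0],"fingers":0.5},{"linear":[0,0,0],"twist":[0,0,0],"fingers":0.5},{"linear":[0,0,0],"twist":[0,0,0],"fingers":0.5},{"linear":[0,0,0],"twist":[0,0,0],"fingers":0.5}]'
python3 -c "
from h import *
snap('wrist','w17.png');print(readout.get_state()['position'].round(4),to(.589,-.1075,.0465,78.3))"
```

```text
time: 35.83
position: [0.5877, -0.1065, 0.1636]
tool_rot: [-1.058, 1.3, 1.057]
ft_force: [1.1, 0.4, -2.2]
grip_width: 0.451
time: 36.17
position: [0.5881, -0.1104, 0.1633]
tool_rot: [-1.056, 1.301, 1.056]
ft_force: [0.1, -0.6, -1.6]
grip_width: 0.454
[ 0.5881 -0.1105  0.1633] ([0.1168, -0.0004, 0.0032], [-0.18, -0.05, -0.04], 'rows>=2.8 0.0')
```

View pics/w17.png

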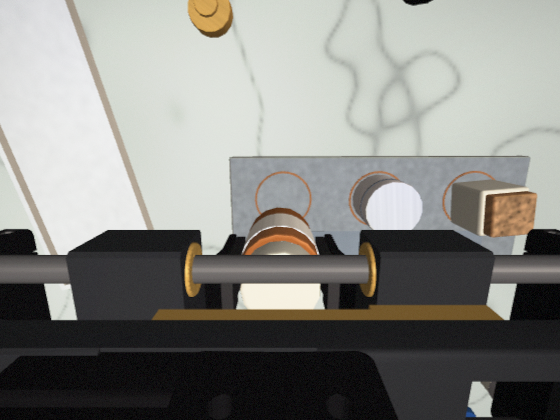

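The held bottle is behind its ring at (283,195), where perspective puts it, and the other two are standing. Lowering.

```bash
python3 -m creep '[{"linear":[0.04,0,0.001],"twist":[0,0,0],"fingers":0.5},{"linear":[0.08,0,0.001],"twist":[0,0,0],"fingers":0.5},{"linear":[0.103,0,0.001],"twist":[0,0,0],"fingers":0.5},{"linear":[0.113,0,0.001],"twist":[0,0,0],"fingers":0.5},{"linear":[0.116,0,0.001],"twist":[0,0,0],"fingers":0.5},{"linear":[0.117,0,0.001],"twist":[0,0,0],"fingers":0.5},{"linear":[0.117,0,0.001],"twist":[0,0,0],"fingers":0.5},{"linear":[0.117,0,0.001],"twist":[0,0,0],"fingers":0.5}]'
python3 -m creep '[{"linear":[0,0,0],"twist":[0,0,0],"fingers":-0.5},{"linear":[0,0,0],"twist":[0,0,0],"fingers":-0.5},{"linear":[0,0,0],"twist":[0,0,0],"fingers":-0.5},{"linear":[0,0,0],"twist":[0,0,0],"fingers":-0.5}]'
python3 -m creep '[{"linear":[-0.04,0,0],"twist":[0,0,0],"fingers":-0.5},{"linear":[-0.08,0,0],"twist":[0,0,0],"fingers":-0.5},{"linear":[-0.12,0,0],"twist":[0,0,0],"fingers":-0.5},{"linear":[-0.15,0,-0.04],"twist":[0,0,0],"fingers":-0.5},{"linear":[-0.17,0,-0.08],"twist":[0,0,0],"fingers":-0.5},{"linear":[-0.17,0,-0.12],"twist":[0,0,0],"fingers":-0.5},{"linear":[-0.17,0,-0.16],"twist":[0,0,0],"fingers":-0.5},{"linear":[-0.17,0,-0.2],"twist":[0,0,0],"fingers":-0.5}]'
python3 -m creep '[{"linear":[0,0,-0.04],"twist":[0,0,0],"fingers":-0.5},{"linear":[0,0,-0.08],"twist":[0,0,0],"fingers":-0.5},{"linear":[0,0,-0.08],"twist":[0,0,0],"fingers":-0.5},{"linear":[0,0,-0.08],"twist":[0,0,0],"fingers":-0.5},{"linear":[0,0,-0.08],"twist":[0,0,0],"fingers":-0.5}]'
python3 - <<'E'
from h import *
p,d=snap('top','t5.png'); W=cloud('top',d)
def reg(u0,u1,v0,v1,zl,zh):
    w=W[v0:v1,u0:u1].reshape(-1,3); m=(w[:,2]>zl)&(w[:,2]<zh); return w[m]
for n,a in dict(case=(85,165,200,355,.04,.056),sq=(218,250,185,215,.064,.09),tin=(265,297,188,220,.055,.08),tall=(310,345,185,220,.072,.1),drop=(275,305,120,150,.01,.08),lens=(245,280,285,320,.01,.08),wt=(340,375,280,310,.01,.08)).items():
    w=reg(*a); print(n,len(w),rect(w) if len(w)>5 else '',np.median(w[:,2]).round(4))
print(readout.get_state()['qd'].round(3))
E
```

```text
time: 36.88
position: [0.5897, -0.1076, 0.0481]
tool_rot: [-1.058, 1.298, 1.055]
ft_force: [-0.4, 0.5, -1.6]
grip_width: 0.46
time: 37.22
position: [0.589, -0.1072, 0.0474]
tool_rot: [-1.058, 1.298, 1.057]
ft_force: [-0.5, 0.4, 0.0]
grip_width: 0.675
time: 37.88
position: [0.549, -0.2998, 0.2184]
tool_rot: [-1.06, 1.299, 1.056]
ft_force: [-0.1, 0.0, 0.2]
grip_width: 0.752
time: 38.3
position: [0.5332, -0.3756, 0.2168]
tool_rot: [-1.057, 1.298, 1.058]
ft_force: [-0.2, 1.7, 0.1]
grip_width: 0.753
case 2145 (array([515.9, 321.8]), array([ 37.8, 219. ]), 83.2) 0.0455
sq 345 (array([628.8,  80.1]), array([35.8, 35.8]), 83.2) 0.0715
tin 479 (array([606.3, -13.3]), array([45.9, 48.2]), 81.3) 0.0617
tall 252 (array([ 588.2, -106.1]), array([33., 33.]), 38.0) 0.0816
drop 242 (array([751.5, -54.3]), array([30.4, 26.1]), 83.6) 0.0403
lens 353 (array([421.2,  50.5]), array([39.6, 38.6]), 81.1) 0.0261
wt 290 (array([ 408.3, -135.1]), array([35.9, 35.5]), 80.3) 0.0184
[-0.013 -0.012 -0.012  0.006  0.004 -0.002 -0.   ]
```

View pics/t5.png

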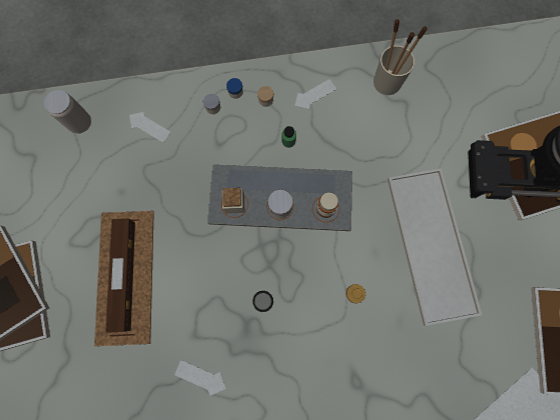

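The square (232,200), tin (280,203) and bottle (328,205) are back within about 3 mm of where they started. The case is centred on the mat and the bystanders haven't moved. Handing in.

```bash
python3 -c "
from h import *
print(job.close_job())"
```

```text
the job is handed in; nothing more can be done
None
```

I moved the three jars to the tray, laid the case on the mat, put each jar back on its own spot, and handed the job in. The last move ended at 38.3 s of the 144 s allowed. The hand-in gives no verdict, so the checks below are my own.

Final checks, all from the top camera:
- **Jars:** each is upright. Compared with the first pictures, the square jar is about 3 mm from its starting spot, the tin about 2 mm and the bottle about 1.5 mm.
- **Case:** its centre is about 1.5 mm from the mat's centre. It is within 0.5° of the mat's length, flat and released.
- **Bystanders:** the lens, brass weight and dropper bottle are where they were, to within 1 mm.
- **Arm:** it was raised clear of everything, with the gripper empty.

Two measurements disagreed slightly. The top and wrist cameras differed by 3 to 4 mm in y when I first located the jars, so I used values between the two. The measured tool position also lagged a few mm after fast moves. Both are well inside the 15 mm tolerance, and none of the checks failed.

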